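Rack the relay modules for a soak test

ROBOT

A 7-joint arm with a two-finger parallel gripper is mounted at the origin on the work surface. World frame = base frame: x ahead of the robot, y to its left, z up, the work surface at z = 0. Lengths are in m, angles in rad, forces in N, time in s.
With the tool pointing down it reaches from about 0.425 to 0.95 m from the base axis. Payload 4.7 kg.
Tool frame: the origin (TCP) lies midway between the tips of the shut fingers; the grasp point (between the pads) lies 19 mm behind it; z points along the fingers, y is the line along which they close (so a half turn about z gives the same grasp; the last joint's range is limited). The gripper opens to 87 mm and grips with 3 to 60 N. Pads are 19 mm wide; open, the fingers measure 117 mm over their backs; the gripper's body (75 mm by 190 mm) begins 51 mm behind the grasp point.
Start: joints at [1.193, 0.469, -0.049, 1.532, 0.024, 1.141, -0.082], TCP at [0.231, -0.634, 0.223] pointing down, gripper open.
Joint ranges: [-2.59, 2.59], [-0.33, 1.99], [-1.39, 1.29], [0.1, 2.45], [-1.04, 4.18], [0.21, 1.99], [-2.66, 2.66]. Speed limits (rad/s): [2.57, 2.57, 3.14, 3.14, 3.14, 3.14, 3.14].

INTERFACE

Orientations are given as a unit quaternion [w, x, y, z].
In Python, from rig import ctrl, imaging, spot_in, pinpoint gives the robot as it stands.
- The arm moves only by the tool move_arm, never from a script. Its argument "motion" is a list of rows, each a list of 5 numbers: the opening, from 0 (shut) to 1 (fully open), then the shift along the tool's x, y, z in mm, then the turn about the tool's z in degrees. In form: [[grip, dx, dy, dz, yaw], ...]. A call has exactly 10 rows; each row shifts and turns the commanded pose from where the row before left it, along the tool's axes as they then stand; what a row does not reach is not made up. A row lasts 1/12 s, in which the tool goes at most 41.7 mm and 7.16 degrees, less where a joint would pass 70% of its speed; a pose out of reach is approached as far as the arm can. A call is refused whole if a number of a shift passes 41.7 or a number of a turn 7.16, either way. A call with a gripper value outside its range is refused whole. The fingers move at their own pace and stop on an object; the grip force is fixed at half the most. Time passes only in rows, so rows that do not move let the fingers close, or fill a call up. It gives the time, the measured TCP pose, the force, the opening and the grip force at its end, in the units of the state.
- ctrl.observe(): the state, without advancing time (a new reading comes with each control period).
- imaging.camera(name): name is "side" or "top" or "wrist"; returns (picture, depth): 400x640x3 uint8, blue, green, red; 400x640 float32, m along the optical axis (not along the pixel's ray), 0 where there is no reading.
- imaging.camera_model(name): a dict with "fx", "fy", "cx", "cy" (pixels), "R" (3x3) and "t" (3): a world point X has camera coordinates R X + t; the wrist camera has in their place "T_tool_cam" (4x4, takes a point from camera to tool coordinates, whose origin is the TCP and whose axes are the flange's). Camera axes: x right, y down, z forward; pixel columns grow to the right and rows downward; lengths in m; the calibration is good to about 2 mm. A picture is of the moment at which its call begins: read the wrist's pose just before it. camera_model takes no time and is no camera call.
- ctrl.finish_job(): hands the job in; it is judged then, once.
Trained networks look in the newest picture that a camera, given by its name, has taken for a name from the list of things; names that differ only in an ending like _2 or _b are one class to them, and where a whole thing is asked for, a point or a joint stands for the part that bears it (a point fixed in the world has none). Each returns a list of dicts, best first, with "confidence" (0 to 1); they miss things now and then, are a little off and sometimes report something else, mostly with a low value. They report only what shows in the picture. A call takes as long as a camera call. They do not tell look-alikes from the thing itself.
- spot_in(camera, target): "uv" ([column, row] in pixels, amid what is visible of it).
- pinpoint(camera, target): "uv" ([column, row] in pixels: a listed point, or the origin of a listed thing).
The state is a dict: "time_s": time; "qpos": joint angles; "dq": joint speeds; "effort": joint torques, N m; "eef_pos": TCP position; "eef_rot": TCP orientation; "wrist_force": force on the tool from outside, world axes, zero at the start; "moment": the same for the moment, N m; "grip_width": finger opening in m; "grip_force": force on a finger pad.
Only numpy, scipy, OpenCV 4.12 (cv2) and the standard library are available. Lean on these libraries where they do the work, as an engineer would, in place of code of your own. Each camera call takes 0.05 s, during which the arm holds its last target. There are 200 camera calls.

TASK

Get the relay modules on the bench ready for their soak test: loosen the stop's clamp knob on the test tray, lay every module flat and square in the channel in one closed row against the white end block, bring the sliding stop up snug against the last one and tighten its knob fully. Then press the clear cover down until it clicks shut, and only with the cover shut slide the supply fader until its white line stands level with the green line. Leave the other things on the bench where they are.

Things in the scene. Friction and masses are not known exactly. Their poses are not given: they have to be found in the camera images.
- tray: test tray fixed to the bench: grey base plate 230 x 417 x 18 mm (x -120 to 110, y -205 to 212). Origin on the bench top under the middle of the channel's width. Its x points away from the robot across the channel, y along the channel towards the white end block and the cream supply pod, z up. All 'tray' numbers here are mm in this frame
- bed (a point): on the teal channel floor at tray (0, 0, 30). The channel is 57 wide inside (x -28.5 to 28.5), its side walls 5 thick and 8 high above the floor (top at z 38), and runs from y -165 to the end block at y 90. Modules lie on this floor
- end_face (a point): on the face of the white end block (z to 56) from which the row of modules starts, tray (0, 90, 35), axes as the tray's; the row lies on its -y side
- stop (a joint): position of the blue sliding stop on its steel rail (along y at tray x -85), m: 0 fully back (-y), 0.225 fully forward, towards the end block; its face is at tray y = -145 mm + value. 0.4 kg, drags with 1 to 2 N when the knob is loose; clamped it holds 30 N and more. It is moved by holding the knob
- stop_face (a point): middle of the stop's pressing face, tray (0, -145 + travel, 35), axes as the tray's. The white foot behind it (44 wide in x, 16 thick, z 32 to 56) runs in the channel and pushes modules along; a blue bridge bar (16 thick, z 43 to 55) joins it over the front wall to the blue saddle on the rail, 46 x 40 mm, z to 55, its middle 20 mm behind the face
- knob (a joint): angle of the red clamp knob on the saddle, rad: 0 = loose (its bar along the tray's x), growing clockwise seen from above to 1.4 = fully tight; bites from 0.8, properly tight from 1.1. The bar's direction is the tray's yaw minus this value. Takes 0.12 Nm to turn, 0.2 Nm when tight, and stays where it is left
- knob_grip (a point): on the knob's upright axis at the height to grip, 86 above the bench, at tray (-85, -165 + stop travel). The knob: a black disc of 36 mm diameter (z 56 to 64) with a red bar on it 44 long, 13 wide, z up to 94; grip the bar across its 13 mm
- cover (a joint): angle of the clear hinged cover, rad: 0 = shut, 0.09 = resting ajar on its catch, about 1.9 = leaning open behind the channel. 123 mm from hinge to front edge, 245 wide (y -120 to 125), 5 thick, front skirt 17 deep, 0.14 kg. Tipped past upright towards the robot it sinks by itself in about 2 s onto the catch; about 5 N on the tab then push it past the catch, which holds it
- cover_tab (a point): top of the orange press tab on the cover's front edge (26 x 50 mm), 128 mm from the hinge, at y 65; at tray (-50, 65, 80) when shut. The catch post stands at tray x -77 to -61, y 94 to 118, z to 74
- cover_edge (a point): middle (y 0) of the cover's free front edge, 123 mm from the hinge
- cover_hinge (a point): on the hinge axis at tray (78, 0, 75); the hinge runs along y. Hinge posts at tray x 66 to 88, y -100 and y 112, z to 72
- fader (a joint): travel of the supply fader, m: 0 at the robot's end, 0.06 at the far end (+x of the tray); the green line is at 0.045; needs about 2 N and stays where it is left
- fader_top (a point): top middle of the black fader cap, where its white line is; cap 16 (x, along its travel) x 26 (y) x 24 mm high, top 66 above the bench, at tray y 168, x from -80 to -20. The cream supply pod under it: x -116 to 60, y 130 to 206, top at z 40
- green_line (a point): on the pod's top at the green line beside the fader slot, tray (-35, 168, 40); axes as the tray's
- module1: relay module (two to four are on the bench): black base 50 (x) x 44 (y) x 10 mm with brass contacts on its two 50 mm edges, on it a blue housing 30 (x) x 28 (y) mm, z 10 to 36, to be gripped across its 30 mm; 65 to 120 g. Origin in the middle of the underside, z up. Goes in either way round, its x across the channel; each takes 44 mm of the row
- module2: relay module (two to four are on the bench): black base 50 (x) x 44 (y) x 10 mm with brass contacts on its two 50 mm edges, on it a blue housing 30 (x) x 28 (y) mm, z 10 to 36, to be gripped across its 30 mm; 65 to 120 g. Origin in the middle of the underside, z up. Goes in either way round, its x across the channel; each takes 44 mm of the row
- module3: relay module (two to four are on the bench): black base 50 (x) x 44 (y) x 10 mm with brass contacts on its two 50 mm edges, on it a blue housing 30 (x) x 28 (y) mm, z 10 to 36, to be gripped across its 30 mm; 65 to 120 g. Origin in the middle of the underside, z up. Goes in either way round, its x across the channel; each takes 44 mm of the row
- module4: relay module (two to four are on the bench): black base 50 (x) x 44 (y) x 10 mm with brass contacts on its two 50 mm edges, on it a blue housing 30 (x) x 28 (y) mm, z 10 to 36, to be gripped across its 30 mm; 65 to 120 g. Origin in the middle of the underside, z up. Goes in either way round, its x across the channel; each takes 44 mm of the row
- jar1: glass jar with clear cap, 42 mm diameter, 46 high, origin under its middle; leave alone
- jar2: another such glass jar; leave alone
- breadboard: small white breadboard 46 x 34 x 9 mm lying among the modules, origin under its middle; leave alone
- battery_box: black battery box with two green cells, 62 x 33 x 20 mm, origin under its middle; leave alone
- screwdriver: yellow screwdriver 160 mm long lying on the bench, origin under its middle; leave alone
- tape: roll of green tape, 76 mm across, 18 high, origin under its middle; leave alone
Mind the look-alikes: they are no part of the job. Leave any orange look-alike of the module1 alone.

How it is judged:
By the outcome, as a careful person would: the job done as asked, in the order asked, and still so for the second after the job is handed in, with the robot touching nothing.
Of module1, module2, module3, module4 only 2 to 4 are there at a start; the rules pass over those that are not, and their reading is None.
At some moment in a run one of module1, module2, module3, module4 may be knocked a few centimetres aside while the robot is not near it.
Once in a run the grip may slacken for a moment while it holds something.
It also fails if it takes over 210 s, if anything falls off the work surface, if the arm or the gripper's body presses on something with over 40 N, if the wrist force passes 120 N, or if a joint passes its speed limit or range.

## Working session

There is one attempt and no reset: what is moved stays moved. The work goes in short steps, Python scripts to look and compute and a tool call to move; the robot and the scene stay as the last step left them, time stands still between calls to the robot, and variables do not carry over. Pictures are saved under pics/ and viewed, at most 14 in all, crops included, and the job is handed in when it is done.

Besides the shell and the picture viewer there is one more tool, called by a JSON object that holds its "api" and its "payload". move_arm: Moves the arm, as the interface text tells. Its arguments: {"type":"object","properties":{"motion":{"type":"array","items":{"type":"array","items":{"type":"number"}}}},"required":["motion"]}

```bash
ls; mkdir -p pics
cat > h.py <<'E'
import numpy as np, cv2
from rig import ctrl, imaging, spot_in, pinpoint
from scipy.spatial.transform import Rotation as Rn
def pose():
    s=ctrl.observe(); q=s["eef_rot"]; return np.array(s["eef_pos"]), Rn.from_quat([q[1],q[2],q[3],q[0]]).as_matrix(), s
def ray(cam,uv,P=None):
    m=imaging.camera_model(cam); d=np.array([(uv[0]-m["cx"])/m["fx"],(uv[1]-m["cy"])/m["fy"],1.])
    if "R" in m:
        R=np.array(m["R"]); t=np.array(m["t"]); return -R.T@t, R.T@d
    T=np.array(m["T_tool_cam"]); p,R=P[:2] if P else pose()[:2]
    return p+R@T[:3,3], R@T[:3,:3]@d
def atz(cam,uv,z,P=None):
    o,d=ray(cam,uv,P); return o+d*(z-o[2])/d[2]
def atd(cam,uv,dep,P=None):
    o,d=ray(cam,uv,P); u=np.round(uv).astype(int); w=dep[max(u[1]-2,0):u[1]+3,max(u[0]-2,0):u[0]+3]; w=w[w>0]
    return o+d*np.median(w) if len(w) else None
E
python3 - <<'E'
from h import *
p,R,s=pose(); print(s["time_s"],p,R.round(3))
for c in("top","side"):
    im,d=imaging.camera(c); cv2.imwrite(f"pics/{c}0.png",im); np.save(c+"d.npy",d)
    print(c,imaging.camera_model(c)["fx"],ray(c,(320,200)))
    for n in ["bed","end_face","stop_face","knob_grip","cover_tab","cover_edge","cover_hinge","fader_top","green_line"]:
        for r in pinpoint(c,n)[:1]:
            x=atd(c,r["uv"],d); print(n,np.round(r["uv"]),round(r["confidence"],2),None if x is None else x.round(3))
    for r in pinpoint(c,"module1"):
            x=atd(c,r["uv"],d); print("module",np.round(r["uv"]),round(r["confidence"],2),None if x is None else x.round(3))
print(ctrl.observe()["time_s"])
E
```

```text
pics
0.0 [ 0.23049567 -0.63377656  0.2214775 ] [[ 0.94   0.342 -0.001]
 [ 0.342 -0.94   0.002]
 [-0.    -0.002 -1.   ]]
top 418.02527320244747 (array([0.43488853, 0.0277552 , 1.24797218]), array([ 0.10142434,  0.00321015, -0.99500032]))
bed [390. 210.] 0.92 [ 0.534 -0.172  0.031]
end_face [353. 202.] 0.65 [ 0.554 -0.064  0.056]
stop_face [253. 201.] 0.59 [0.55  0.226 0.036]
knob_grip [423. 241.] 0.57 [ 0.446 -0.261  0.068]
cover_tab [376. 152.] 0.67 [ 0.669 -0.109  0.195]
cover_edge [402. 155.] 0.62 [ 0.705 -0.211  0.004]
cover_hinge [391. 176.] 0.79 [ 0.622 -0.164  0.103]
fader_top [325. 228.] 0.6 [0.477 0.016 0.065]
green_line [329. 219.] 0.75 [0.504 0.003 0.04 ]
module [210. 198.] 0.69 [0.557 0.354 0.035]
module [217. 244.] 0.55 [0.423 0.326 0.035]
module [252. 200.] 0.51 [0.553 0.229 0.037]
side 385.1760080853939 (array([-0.03526328,  0.59593312,  0.7006127 ]), array([ 0.56708776, -0.55362139, -0.61008145]))
bed [370. 189.] 0.83 [ 0.525 -0.156  0.032]
end_face [343. 191.] 0.77 [ 0.548 -0.064  0.057]
stop_face [386. 177.] 0.95 [ 0.531 -0.243  0.032]
knob_grip [419. 173.] 0.52 [ 0.433 -0.258  0.085]
cover_tab [324. 125.] 0.96 [ 0.675 -0.108  0.202]
cover_edge [343. 119.] 0.59 [ 0.871 -0.406  0.051]
cover_hinge [348. 165.] 0.76 [ 0.618 -0.16   0.071]
green_line [331. 213.] 0.75 [0.517 0.016 0.04 ]
module [208. 284.] 0.98 [0.552 0.377 0.016]
module [258. 256.] 0.87 [0.543 0.242 0.019]
module [260. 311.] 0.84 [0.406 0.336 0.024]
module [232. 219.] 0.58 [0.712 0.207 0.009]
1.1
```

Run:
```python
import cv2
a=cv2.imread("pics/top0.png");cv2.imwrite("pics/top0c.png",cv2.resize(a[100:310,150:470],None,fx=2.5,fy=2.5))
b=cv2.imread("pics/side0.png");cv2.imwrite("pics/side0c.png",cv2.resize(b[90:350,140:500],None,fx=2.2,fy=2.2))
```

```text
(no output)
```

View pics/top0c.png

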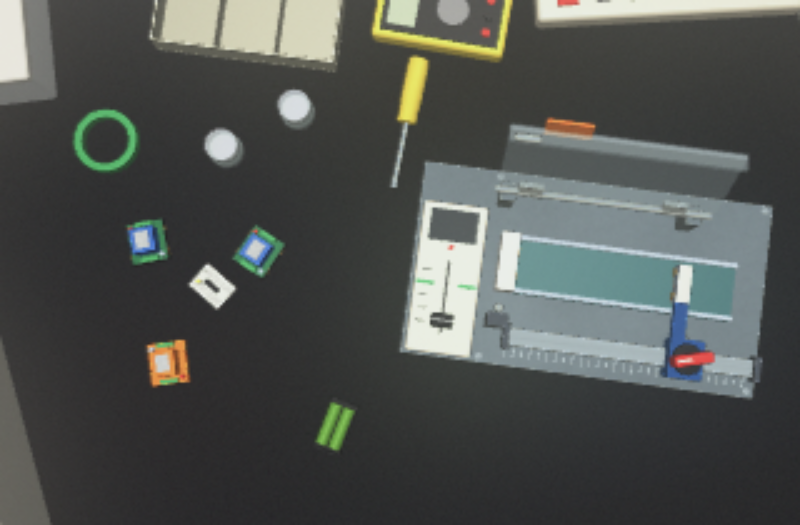

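View pics/side0c.png

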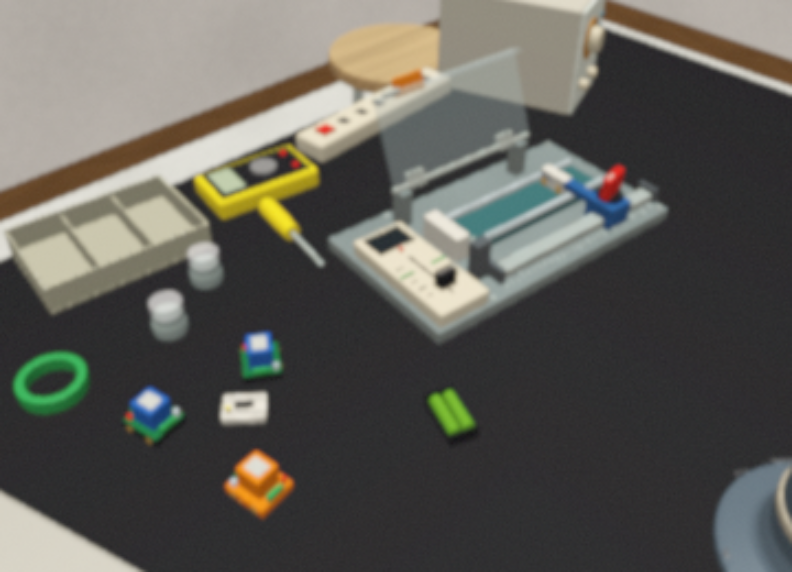

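Two blue modules are in view, at about (148,240) and (258,250) in the top crop. The orange look-alike is at (167,363), the knob bar lies along the rail (tight), and the cover leans open. Next I fit the tray frame and check the rest of the top picture.

```bash
cat > tray.py <<'E'
from h import *
pts={"bed":(0,0,30),"end_face":(0,90,35),"green_line":(-35,168,40),"cover_hinge":(78,0,75)}
def fit(A,B):
    a=A.mean(0);b=B.mean(0);U,S,V=np.linalg.svd((A-a).T@(B-b));R=V.T@np.diag([1,np.linalg.det(V.T@U.T)])@U.T
    return R,b-R@a
E
python3 - <<'E'
from tray import *
from scipy.optimize import least_squares
for cams in (["top"],["side"],["top","side"]):
    A=[];B=[];L=[]
    for c in cams:
        im,d=imaging.camera(c)
        for n,x in pts.items():
            r=pinpoint(c,n)[:1]
            if r: A.append(x[:2]);B.append(atz(c,r[0]["uv"],x[2]/1e3)[:2]*1e3);L.append(n)
        # plate corners cannot be listed; use points only
    A=np.array(A,float);B=np.array(B);R,t=fit(A,B)
    print(cams,np.degrees(np.arctan2(R[1,0],R[0,0])),t,list(zip(L,((B-A@R.T-t)@R).round(1).tolist())))
im=cv2.imread("pics/top0.png");im[105:305,155:465]//=2
cv2.imwrite("pics/topfull.png",im)
E
```

```text
['top'] -1.2643770697245127 [ 542.33484059 -166.40311827] [('bed', [-4.7, -6.3]), ('end_face', [9.0, 7.3]), ('green_line', [-6.5, 1.8]), ('cover_hinge', [2.2, -2.8])]
['side'] -8.085243240215245 [ 538.91185866 -163.65042563] [('bed', [-1.8, -6.2]), ('end_face', [10.0, -2.4]), ('green_line', [2.2, -5.3]), ('cover_hinge', [-10.4, 13.9])]
['top', 'side'] -5.418792459257804 [ 540.68986716 -159.42765155] [('bed', [-1.5, -9.5]), ('end_face', [2.3, 2.2]), ('cover_hinge', [10.8, -0.8]), ('bed', [-11.4, -9.8]), ('end_face', [8.0, 3.2]), ('green_line', [4.2, -4.8]), ('cover_hinge', [-12.3, 19.5])]
```

View pics/top0.png

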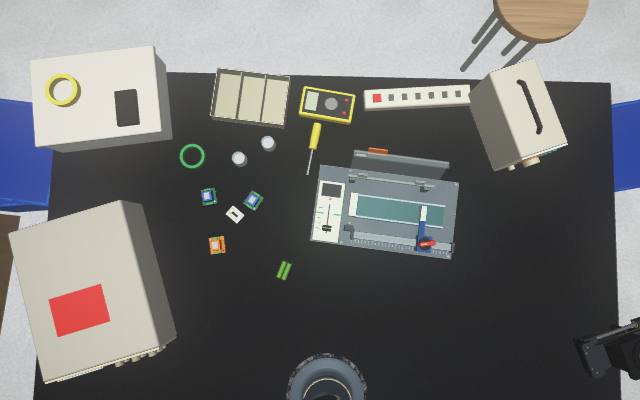

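The full top view shows no more modules: just the two blue ones near (208,197) and (254,200). The tray plate's corners are clear at (320,165), (459,183), (451,259) and (311,240), so I fit to those.

Run:
```python
from tray import *
uv=[(320.4,164.8),(458.8,183.2),(450.8,259.2),(310.8,240.4)]
A=np.array([(110,212),(110,-205),(-120,-205),(-120,212)],float)
B=np.array([atz("top",u,.018)[:2]*1e3 for u in uv]);R,t=fit(A,B)
print(np.degrees(np.arctan2(R[1,0],R[0,0])),t,((B-A@R.T-t)@R).round(1))
im=cv2.imread("pics/top0.png");h=cv2.cvtColor(im,cv2.COLOR_BGR2HSV)
m=cv2.inRange(h,(80,90,60),(100,255,180));m[:150]=0;m[:,:340]=0;m[260:]=0
n,l,s,c=cv2.connectedComponentsWithStats(m);print(s[1:][s[1:,4]>50],c[1:][s[1:,4]>50])
# modules: blue
m=cv2.inRange(h,(100,120,80),(125,255,255));m[:,:180]=0;m[:,280:]=0
n,l,s,c=cv2.connectedComponentsWithStats(m);
for i in range(1,n):
    if s[i,4]>15: print("blue",s[i],c[i],atz("top",c[i],.03).round(3))
for k,p in dict(knob=(-85,-90),tab0=(0,0),mid=(0,-30)).items(): print(k,R@np.array(p)+t)
```

```text
-6.125140299496635 [ 535.35642258 -165.03983325] [[-1.6 -1. ]
 [-2.4  1.9]
 [ 1.9  1.7]
 [ 2.1 -2.7]]
[] []
blue [201 190  13  12  69] [207.62318841 195.76811594] [0.563 0.361 0.03 ]
blue [246 193  13  14  52] [252.30769231 199.98076923] [0.554 0.23  0.03 ]
knob [ 441.23863654 -245.45651281]
tab0 [ 535.35642258 -165.03983325]
mid [ 532.15541185 -194.8685699 ]
```

{"api": "move_arm", "payload": {"motion": [[0.5, 30, -27, -8, 0], [0.5, 30, -27, -8, 0], [0.5, 30, -27, -8, 0], [0.5, 30, -27, -8, 0], [0.5, 30, -27, -8, 0], [0.5, 30, -27, -8, 0], [0.5, 30, -27, -8, 0], [0.5, 30, -27, -8, 0], [0.5, 30, -27, -8, 0], [0.5, 30, -27, -8, 0]]}}

```text
time_s: 2.93
eef_pos: [0.4209, -0.2762, 0.3033]
eef_rot: [0.0, 0.985, 0.173, 0.0]
wrist_force: [1.0, -0.3, 0.3]
grip_width: 0.0439
grip_force: 0.0
```

{"api": "move_arm", "payload": {"motion": [[0.5, 30, -24, 0, -7], [0.5, 0, 0, 0, -7], [0.5, 0, 0, 0, -7], [0.5, 0, 0, 0, -7], [0.5, 0, 0, 0, -7], [0.5, 0, 0, 0, -7], [0.5, 0, 0, 0, -7], [0.5, 0, 0, 0, -7], [0.5, 0, 0, 0, -7], [0.5, 0, 0, 0, -7]]}}

```text
time_s: 3.77
eef_pos: [0.4403, -0.2453, 0.3027]
eef_rot: [0.0, 0.705, 0.709, -0.0]
wrist_force: [0.3, -0.0, -0.7]
grip_width: 0.0432
grip_force: 0.0
```

Run:
```python
from tray import *
p,R,s=pose(); print(s["time_s"],p,R.round(3),s["qpos"])
print(np.array(imaging.camera_model("wrist")["T_tool_cam"]).round(3),imaging.camera_model("wrist")["fx"])
im,d=imaging.camera("wrist"); cv2.imwrite("pics/w1.png",im);np.save("w1.npy",d)
for n in ["bed","end_face","stop_face","knob_grip","cover_tab","cover_hinge","fader_top","green_line"]:
        for r in pinpoint("wrist",n)[:1]:
            x=atd("wrist",r["uv"],d); print(n,np.round(r["uv"]),round(r["confidence"],2),None if x is None else x.round(3))
```

```text
3.7667 [ 0.44032993 -0.24525569  0.30268917] [[-0.006  1.     0.   ]
 [ 1.     0.006 -0.   ]
 [-0.     0.    -1.   ]] [ 0.77896797  0.14649139 -0.3973012   1.80349408  0.06071729  1.20319743
  0.36943485]
[[-0.001 -0.968 -0.25   0.069]
 [ 1.    -0.001  0.    -0.001]
 [-0.001 -0.25   0.968 -0.163]
 [ 0.     0.     0.     1.   ]] 348.86513014302005
bed [404. 101.] 0.81 [ 0.538 -0.163  0.031]
end_face [418.  16.] 0.82 [ 0.547 -0.073  0.04 ]
stop_face [393. 178.] 0.88 [ 0.528 -0.256  0.034]
knob_grip [321. 196.] 0.9 [ 0.439 -0.265  0.094]
cover_hinge [486. 106.] 0.9 [ 0.615 -0.17   0.079]
green_line [610. 111.] 0.43 [ 0.655 -0.176  0.196]
```

View pics/w1.png

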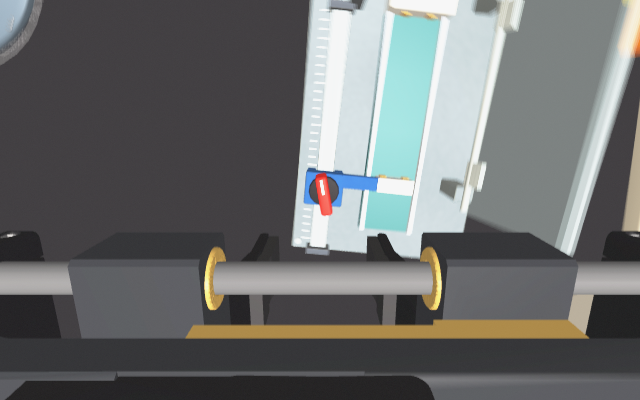

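The wrist view shows the knob at (322,192) with its bar about 80° round, the teal channel, and the white end block at the top. I measure the channel edges and the bar by colour.

```bash
cat > meas.py <<'E'
from tray import *
def wpts(mask,z,P):
    v,u=np.nonzero(mask); return np.array([atz("wrist",(a,b),z,P)[:2]*1e3 for a,b in zip(u,v)])
def big(m):
    n,l,s,c=cv2.connectedComponentsWithStats(m);i=1+np.argmax(s[1:,4]);return (l==i)
E
python3 - <<'E'
from meas import *
P=pose();im=cv2.imread("pics/w1.png");d=np.load("w1.npy");h=cv2.cvtColor(im,cv2.COLOR_BGR2HSV)
teal=big(cv2.inRange(h,(80,60,90),(98,255,255)))
X=wpts(teal,.03,P); r=cv2.minAreaRect(X.astype(np.float32)); print("teal",r,len(X),cv2.boxPoints(r).round(0).tolist())
# upper piece between stop and end block
red=cv2.inRange(h,(0,150,100),(8,255,255))|cv2.inRange(h,(172,150,100),(180,255,255)); red=big(red)
v,u=np.nonzero(red);print("red",u.min(),u.max(),v.min(),v.max(),np.percentile(d[red],[5,50,95]))
Y=[]
for a,b in zip(u,v):
    o,dd=ray("wrist",(a,b),P);x=o+dd*d[b,a]
    if x[2]>.088:Y.append(x[:2]*1e3)
Y=np.array(Y,np.float32);print(len(Y),cv2.minAreaRect(Y),Y.mean(0))
bb=big(cv2.inRange(h,(105,120,60),(125,255,255)));X=wpts(bb,.055,P);print("blue",cv2.minAreaRect(X.astype(np.float32)))
E
```

```text
Traceback (most recent call last):
  File "meas.py", line 3, in wpts
    v,u=np.nonzero(mask); return np.array([atz("wrist",(a,b),z,P)[:2]*1e3 for a,b in zip(u,v)])
                                           ~~~^^^^^^^^^^^^^^^^^^^
  File "h.py", line 13, in atz
    o,d=ray(cam,uv,P); return o+d*(z-o[2])/d[2]
        ~~~^^^^^^^^^^
  File "h.py", line 7, in ray
    m=imaging.camera_model(cam); d=np.array([(uv[0]-m["cx"])/m["fx"],(uv[1]-m["cy"])/m["fy"],1.])
ValueError: time passes only in moves, steps and waits
```

```bash
sed -i 's/^def ray/from functools import lru_cache\n@lru_cache\ndef model(c): return imaging.camera_model(c)\ndef ray/; s/m=imaging.camera_model(cam);/m=model(cam);/' h.py
python3 - <<'E'
from meas import *
P=pose();im=cv2.imread("pics/w1.png");d=np.load("w1.npy");h=cv2.cvtColor(im,cv2.COLOR_BGR2HSV)
teal=big(cv2.inRange(h,(80,60,90),(98,255,255)))
X=wpts(teal,.03,P); r=cv2.minAreaRect(X.astype(np.float32)); print("teal",r,len(X),cv2.boxPoints(r).round(0).tolist())
red=cv2.inRange(h,(0,150,100),(8,255,255))|cv2.inRange(h,(172,150,100),(180,255,255)); red=big(red)
v,u=np.nonzero(red);print("red",u.min(),u.max(),v.min(),v.max(),np.percentile(d[red],[5,50,95]))
Y=[]
for a,b in zip(u,v):
    o,dd=ray("wrist",(a,b),P);x=o+dd*d[b,a]
    if x[2]>.088:Y.append(x[:2]*1e3)
Y=np.array(Y,np.float32);print(len(Y),cv2.minAreaRect(Y),Y.mean(0))
bb=big(cv2.inRange(h,(105,120,60),(125,255,255)));X=wpts(bb,.055,P);print("blue",cv2.minAreaRect(X.astype(np.float32)))
E
```

```text
teal ((537.5932006835938, -164.1027374267578), (185.56976318359375, 54.812217712402344), 84.2167739868164) 7094 [[501.0, -254.0], [556.0, -259.0], [574.0, -75.0], [520.0, -69.0]]
red 315 331 173 214 [0.3771032  0.38266712 0.39757592]
327 ((440.8009033203125, -264.390380859375), (12.561112403869629, 41.86707305908203), 9.045615196228027) [ 440.84833 -265.81296]
blue ((461.2677917480469, -264.72332763671875), (43.080989837646484, 85.3688735961914), 84.0942153930664)
```

{"api": "move_arm", "payload": {"motion": [[0.5, -19.5, 0.5, 0, 0], [0.5, 0, 0, 0, -4.4], [0.5, 0, 0, 0, -4.4], [0.5, 0, 0, 30, 0], [0.5, 0, 0, 30, 0], [0.5, 0, 0, 30, 0], [0.5, 0, 0, 30, 0], [0.5, 0, 0, 30, 0], [0.5, 0, 0, 25, 0], [0.5, 0, 0, 0, 0]]}}

```text
time_s: 5.05
eef_pos: [0.4375, -0.2632, 0.123]
eef_rot: [-0.005, 0.651, 0.759, -0.001]
wrist_force: [-1.3, -0.2, -0.1]
grip_width: 0.0436
grip_force: 0.0
```

{"api": "move_arm", "payload": {"motion": [[0.5, 0, 0, 15, 0], [0.5, 0, 0, 15, 0], [0.5, 0, 0, 15, 0], [0.5, 0, 0, 13, 0], [0.5, 0, 0, 0, 0], [0.0, 0, 0, 0, 0], [0.0, 0, 0, 0, 0], [0.0, 0, 0, 0, 0], [0.0, 0, 0, 0, 0], [0.0, 0, 0, 0, 0]]}}

```text
time_s: 5.88
eef_pos: [0.4413, -0.2651, 0.0703]
eef_rot: [0.001, 0.651, 0.759, 0.0]
wrist_force: [0.8, 0.8, 0.9]
grip_width: 0.0184
grip_force: 0.0
```

{"api": "move_arm", "payload": {"motion": [[0.0, 0, 0, 0, 0], [0.0, 0, 0, 0, 0], [0.0, 0, 0, 0, 0], [0.0, 0, 0, 0, 0], [0.0, 0, 0, 0, -6], [0.0, 0, 0, 0, -6], [0.0, 0, 0, 0, -6], [0.0, 0, 0, 0, -6], [0.0, 0, 0, 0, -6], [0.0, 0, 0, 0, -6]]}}

```text
time_s: 6.72
eef_pos: [0.4406, -0.2652, 0.07]
eef_rot: [-0.0, 0.383, 0.924, -0.0]
wrist_force: [-2.7, -0.0, 5.7]
grip_width: 0.0129
grip_force: 30.0
```

{"api": "move_arm", "payload": {"motion": [[0.0, 0, 0, 0, -6], [0.0, 0, 0, 0, -6], [0.0, 0, 0, 0, -6], [0.0, 0, 0, 0, -6], [0.0, 0, 0, 0, -6], [0.0, 0, 0, 0, -6], [0.0, 0, 0, 0, -2], [0.0, 0, 0, 0, 0], [0.0, 0, 0, 0, 0], [0.0, 0, 0, 0, 0]]}}

```text
time_s: 7.55
eef_pos: [0.4403, -0.2656, 0.07]
eef_rot: [-0.001, 0.063, 0.998, -0.001]
wrist_force: [-3.9, -1.7, 6.9]
grip_width: 0.0128
grip_force: 30.0
```

Run:
```python
from h import *
p,R,s=pose(); print(s["time_s"],p,np.degrees(np.arctan2(R[1,1],R[0,1])),s["moment"],s["wrist_force"],s["grip_width"],s["grip_force"],s["qpos"])
```

```text
7.55 [ 0.44026652 -0.26562437  0.06999177] 82.73384167903798 [-0.01884436  0.43760551  0.05558649] [-3.92008394 -1.66474808  6.85944649] 0.01275406991142704 30.00130756292492 [ 0.9869784   0.49421198 -0.6688969   2.02466992  0.439825    0.76757426
  1.49627611]
```

{"api": "move_arm", "payload": {"motion": [[0.5, 0, 0, 0, 0], [0.5, 0, 0, 0, 0], [0.5, 0, 0, 0, 0], [0.5, 0, 0, -33, 0], [0.5, 0, 0, -33, 0], [0.5, 0, 0, -33, 0], [0.5, 0, 0, -33, 0], [0.5, 0, 0, -33, 0], [0.5, 0, 0, -33, 0], [0.5, 0, 0, -33, 0]]}}

```text
time_s: 8.38
eef_pos: [0.4406, -0.2643, 0.3019]
eef_rot: [-0.0, 0.063, 0.998, 0.0]
wrist_force: [0.9, -1.3, -0.5]
grip_width: 0.0432
grip_force: 0.0
```

{"api": "move_arm", "payload": {"motion": [[0.5, -3, 41, 0, 0], [0.5, -3, 41, 0, 0], [0.5, -3, 41, 0, 0], [0.5, -3, 41, 0, 0], [0.5, -3, 41, 0, 0], [0.5, -3, 41, 0, 0], [0.5, -3, 41, 0, 0], [0.5, -3, 41, 0, 0], [0.5, -3, 41, 0, 0], [0.5, -3, 41, 0, 0]]}}

```text
time_s: 9.22
eef_pos: [0.5221, 0.14, 0.3002]
eef_rot: [-0.0, 0.063, 0.998, -0.0]
wrist_force: [1.4, -1.2, 1.0]
grip_width: 0.0434
grip_force: 0.0
```

{"api": "move_arm", "payload": {"motion": [[0.5, -4, 41, 0, 0], [0.5, -4, 41, 0, 0], [0.5, -4, 41, 0, 0], [0.5, -5, 40, 0, 0], [0.5, 0, 0, 0, 0], [0.5, 0, 0, 0, 0], [0.5, 0, 0, 0, 0], [0.5, 0, 0, 0, 0], [0.5, 0, 0, 0, 0], [0.5, 0, 0, 0, 0]]}}

```text
time_s: 10.05
eef_pos: [0.56, 0.2959, 0.3008]
eef_rot: [0.0, 0.064, 0.998, -0.0]
wrist_force: [-0.0, 0.1, 0.5]
grip_width: 0.0436
grip_force: 0.0
```

```bash
cat >> meas.py <<'E'
def modules(im,d,P):
    h=cv2.cvtColor(im,cv2.COLOR_BGR2HSV);m=cv2.inRange(h,(100,110,50),(128,255,255))
    n,l,s,c=cv2.connectedComponentsWithStats(cv2.morphologyEx(m,cv2.MORPH_CLOSE,np.ones((25,25))))
    for i in range(1,n):
        if s[i,4]<300: continue
        v,u=np.nonzero(l==i);Z=d[v,u];o,_=ray("wrist",(0,0),P)
        X=np.array([o+ray("wrist",(a,b),P)[1]*z for a,b,z in zip(u,v,Z) if z>0])*1e3
        top=X[X[:,2]>np.percentile(X[:,2],97)-5] ; r=cv2.minAreaRect(top[:,:2].astype(np.float32))
        print("blue px",c[i].round(),s[i,4],"ztop",np.percentile(X[:,2],97).round(1),"rect",np.round(r[0],1),np.round(r[1],1),round(r[2],1))
E
python3 - <<'E'
from meas import *
P=pose(); p,R,s=P;print(s["time_s"],p,np.degrees(np.arctan2(R[1,1],R[0,1])),s["qpos"])
im,d=imaging.camera("wrist"); cv2.imwrite("pics/w2.png",im)
modules(im,d,P)
for r in pinpoint("wrist","module1"): print(np.round(r["uv"]),round(r["confidence"],2),atz("wrist",r["uv"],0.0,P).round(3))
E
```

```text
10.05 [0.5600156  0.29593643 0.30075788] 82.6291771250238 [ 0.07925192  0.49969848 -0.93757311  1.4990754   0.40828996  1.34930279
  0.55230306]
blue px [378. 165.] 604 ztop 38.3 rect [564.2 365.4] [29.1 27.9] 12.2
blue px [272. 172.] 597 ztop 38.2 rect [555.9 233.1] [27.9 29.1] 58.6
[339.  49.] 0.67 [0.419 0.335 0.   ]
[373. 159.] 0.6 [0.561 0.364 0.   ]
[279. 170.] 0.6 [0.558 0.238 0.   ]
```

View pics/w2.png

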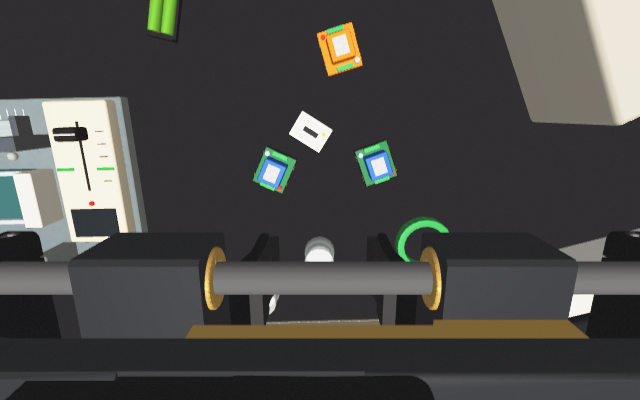

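Run:
```python
from meas import *
P=pose(); im,d=imaging.camera("wrist")
cv2.imwrite("pics/w2c.png",cv2.resize(im[100:220,220:440],None,fx=3.6,fy=3.6,interpolation=cv2.INTER_CUBIC))
o,_=ray("wrist",(0,0),P)
for c in [(564.2,365.4),(555.9,233.1)]:
    X=[]
    for v in range(100,230):
        for u in range(220,440):
            if d[v,u]>0:
                x=(o+ray("wrist",(u,v),P)[1]*d[v,u])*1e3
                if np.hypot(*(x[:2]-c))<38 and 6<x[2]<60: X.append(x[:2])
    print(len(X),cv2.minAreaRect(np.array(X,np.float32)))
```

```text
1308 ((564.6502075195312, 365.5147399902344), (50.00242614746094, 44.15859603881836), 12.632530212402344)
1292 ((556.3632202148438, 232.830810546875), (44.210227966308594, 50.16986083984375), 58.17692184448242)
```

View pics/w2c.png

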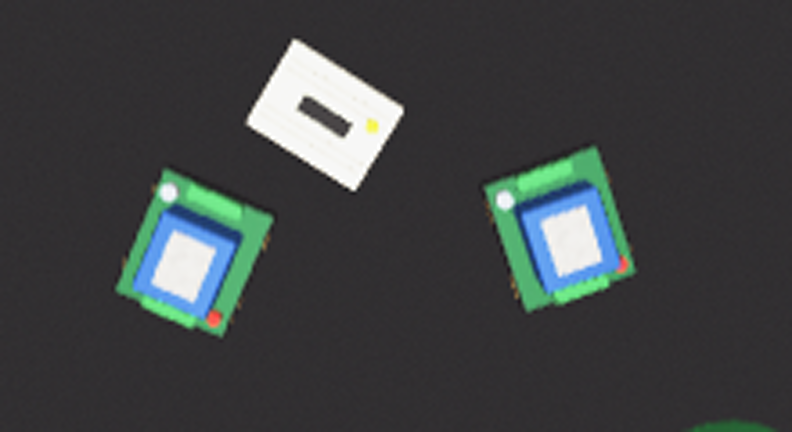

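{"api": "move_arm", "payload": {"motion": [[0.55, 2.2, 34.8, 0, 0], [0.55, 2.2, 34.8, 0, 0], [0.55, 0, 0, 0, -5], [0.55, 0, 0, 0, -5], [0.55, 0, 0, 30, -5], [0.55, 0, 0, 35, -5], [0.55, 0, 0, 35, 0], [0.55, 0, 0, 35, 0], [0.55, 0, 0, 35, 0], [0.55, 0, 0, 35, 0]]}}

```text
time_s: 11.03
eef_pos: [0.5642, 0.3668, 0.0941]
eef_rot: [0.0, -0.111, 0.994, 0.0]
wrist_force: [0.5, 0.1, 0.0]
grip_width: 0.048
grip_force: 0.0
```

```bash
cat > go.py <<'E'
import sys
from h import *
p,R,s=pose(); g=np.array([float(a) for a in sys.argv[1:3]])/1e3; a=np.degrees(np.arctan2(R[1,1],R[0,1]))
v=np.array([g[0]-p[0],g[1]-p[1],0]); print(round(s["time_s"],2),(p*1e3).round(1),"ang",a.round(2),"dxdy",((R.T@v)*1e3).round(1)[:2],"turn",(a-float(sys.argv[3])).round(2),"F",np.round(s["wrist_force"],1),s["grip_width"],np.round(s["qpos"],2))
E
python3 go.py 564.6 365.5 102.6
```

```text
11.03 [564.2 366.8  94.1] ang 102.74 dxdy [-0.1 -1.3] turn 0.14 F [0.5 0.1 0. ] 0.04798922255263281 [-0.07  0.76 -0.89  1.62  0.65  1.08  0.65]
```

{"api": "move_arm", "payload": {"motion": [[0.55, 0, -1, 20, 0], [0.55, 0, 0, 20, 0], [0.55, 0, 0, 20, 0], [0.55, 0, 0, 12, 0], [0.55, 0, 0, 8, 0], [0.55, 0, 0, 0, 0], [0.0, 0, 0, 0, 0], [0.0, 0, 0, 0, 0], [0.0, 0, 0, 0, 0], [0.0, 0, 0, 0, 0]]}}

```text
time_s: 11.87
eef_pos: [0.5647, 0.3667, 0.0167]
eef_rot: [0.001, -0.111, 0.994, 0.0]
wrist_force: [-0.3, 0.1, -0.3]
grip_width: 0.0288
grip_force: 0.4
```

{"api": "move_arm", "payload": {"motion": [[0.0, 0, 0, 0, 0], [0.0, 0, 0, 0, 0], [0.0, 0, 0, 0, 0], [0.0, 0, 0, 0, 0], [0.0, 0, 0, 0, 0], [0.0, 0, 0, -20, 0], [0.0, 0, 0, -30, 0], [0.0, 0, 0, -30, 0], [0.0, 0, 0, -30, 0], [0.0, 0, 0, -30, 0]]}}

```text
time_s: 12.7
eef_pos: [0.5636, 0.3662, 0.1563]
eef_rot: [-0.0, -0.112, 0.994, -0.0]
wrist_force: [0.4, -0.4, -0.6]
grip_width: 0.0278
grip_force: 30.0
```

```bash
python3 go.py 542.6 -108.3 84.1
```

```text
12.7 [563.6 366.2 156.3] ang 102.8 dxdy [ 125.6 -458. ] turn 18.7 F [ 0.4 -0.4 -0.6] 0.027780398275684823 [-0.05  0.7  -0.93  1.57  0.6   1.17  0.69]
```

{"api": "move_arm", "payload": {"motion": [[0.0, 0, 0, -30, 6.2], [0.0, 0, 0, -20, 6.2], [0.0, 0, 0, -10, 6.3], [0.0, -2.3, -39.5, 0, 0], [0.0, -2.3, -39.5, 0, 0], [0.0, -2.3, -39.5, 0, 0], [0.0, -2.3, -39.5, 0, 0], [0.0, -2.3, -39.5, 0, 0], [0.0, -2.3, -39.5, 0, 0], [0.0, -2.3, -39.5, 0, 0]]}}

```text
time_s: 13.53
eef_pos: [0.5508, 0.0878, 0.2151]
eef_rot: [-0.0, 0.051, 0.999, -0.0]
wrist_force: [1.6, -0.7, -0.2]
grip_width: 0.0281
grip_force: 3.0
```

{"api": "move_arm", "payload": {"motion": [[0.0, -2.3, -39.5, 0, 0], [0.0, -2.3, -39.5, 0, 0], [0.0, -2.3, -39.5, 0, 0], [0.0, -2.3, -39.5, 0, 0], [0.0, -2.3, -39.5, 0, 0], [0.0, 0, 0, 0, 0], [0.0, 0, 0, 0, 0], [0.0, 0, 0, 0, 0], [0.0, 0, 0, 0, 0], [0.0, 0, 0, 0, 0]]}}

```text
time_s: 14.37
eef_pos: [0.5427, -0.106, 0.2157]
eef_rot: [0.0, 0.05, 0.999, 0.0]
wrist_force: [0.8, -0.6, -1.5]
grip_width: 0.028
grip_force: 30.0
```

```bash
python3 go.py 542.7 -108.3 84.1
python3 - <<'E'
from h import *
P=pose();im,d=imaging.camera("wrist"); cv2.imwrite("pics/w3.png",im)
for n,z in (("bed",.03),("end_face",.035),("green_line",.04),("fader_top",.066),("knob_grip",.086)):
    for r in pinpoint("wrist",n)[:1]: print(n,np.round(r["uv"]),round(r["confidence"],2),(atz("wrist",r["uv"],z,P)*1e3).round(1))
E
```

```text
14.37 [ 542.7 -106.   215.7] ang 84.27 dxdy [-0.2 -2.3] turn 0.17 F [ 0.8 -0.6 -1.5] 0.028035612803234515 [ 0.84  0.43 -0.94  1.8   0.38  1.11  1.24]
bed [270. 185.] 0.94 [ 539.7 -159.2   30. ]
end_face [356. 185.] 0.73 [548.2 -72.   35. ]
green_line [438. 150.] 0.95 [520.5   9.   40. ]
fader_top [451. 104.] 0.64 [478.5  12.5  66. ]
knob_grip [112.  91.] 0.68 [ 440.7 -264.3   86. ]
```

View pics/w3.png

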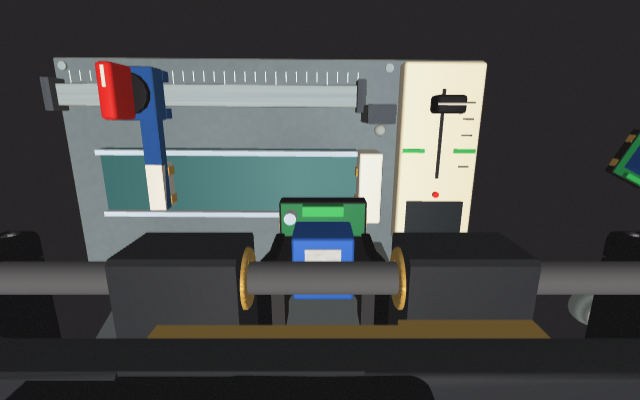

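The picture shows the module level in the grip over the channel, the end block at (370,187), and the knob bar across the rail (loose). I check the held module's height and refine the channel axis.

Run:
```python
from meas import *
P=pose();im,d=imaging.camera("wrist");m=model("wrist");T=np.array(m["T_tool_cam"])
v,u=np.mgrid[0:400,0:640];C=np.dstack([(u-m["cx"])/m["fx"]*d,(v-m["cy"])/m["fy"]*d,d])
W=((C@T[:3,:3].T+T[:3,3])@P[1].T+P[0])*1e3
h=cv2.cvtColor(im,cv2.COLOR_BGR2HSV)
teal=cv2.inRange(h,(80,60,50),(98,255,255))>0
for c in (200,230,330):
  for sl,nm in ((W[:,c],c),): pass
reg=(u>170)&(u<350)&(v>140)&(v<200)
t=reg&teal&(abs(W[...,2]-30)<5);print("floor z",np.median(W[t][:,2]))
# inner front wall edge: first teal row per column; end face: last teal col per row
E=np.array([W[np.nonzero(t[:,c])[0].min(),c] for c in range(180,345)]);f=np.polyfit(E[:,1],E[:,0],1);print("front line yaw",-np.degrees(np.arctan(f[0])),"x at y-107",np.polyval(f,-107))
F=np.array([W[r,np.nonzero(t[r])[0].max()] for r in range(160,190)]);print("end edge",np.median(F,0),F[0],F[-1])
b=(cv2.inRange(h,(100,110,50),(128,255,255))>0)&(u>280)&(u<370)&(v>220)
print("housing",np.percentile(W[b],[3,50,97],axis=0).round(1))
g=(cv2.inRange(h,(60,80,40),(85,255,255))>0)&(u>275)&(u<370)&(v>195)&(v<245)
print("base",np.percentile(W[g],[2,50,98],axis=0).round(1),"TCP",P[0]*1e3)
S=cv2.inRange(h,(40,100,60),(80,255,255))>0;S&=(v>140)&(v<160)&(u>390)&(u<490);print("greenline",W[S].mean(0).round(1))
```

```text
floor z 30.466739015198975
front line yaw -6.252228352184961 x at y-107 516.7788591158765
end edge [537.3072856  -79.37372304  30.42192964] [522.67012629 -78.16239055  30.60747613] [551.94987912 -80.70744909  31.42893722]
housing [[ 525.8 -118.9  213.1]
 [ 528.4 -105.8  234.6]
 [ 556.   -92.7  236.3]]
base [[ 516.7 -125.5  208.8]
 [ 522.5 -102.6  210.4]
 [ 534.6  -84.6  216.8]] TCP [ 542.74997903 -107.43316808  215.60236301]
greenline [520.4   8.7  43.9]
```

{"api": "move_arm", "payload": {"motion": [[0.0, -1.8, -1, 25, 0], [0.0, 0, 0, 25, 0], [0.0, 0, 0, 25, 0], [0.0, 0, 0, 25, 0], [0.0, 0, 0, 20, 0], [0.0, 0, 0, 20, 0], [0.0, 0, 0, 5, 0], [0.0, 0, 0, 0, 0], [0.0, 0, 0, 0, 0], [0.0, 0, 0, 0, 0]]}}

```text
time_s: 15.55
eef_pos: [0.5455, -0.109, 0.0719]
eef_rot: [0.001, 0.052, 0.999, -0.0]
wrist_force: [0.6, 0.8, -2.3]
grip_width: 0.0277
grip_force: 30.0
```

```bash
python3 go.py 544.5 -108.3 84.0
```

```text
15.55 [ 545.5 -109.    71.9] ang 84.09 dxdy [1.1 0.6] turn 0.09 F [ 0.6  0.8 -2.3] 0.027693516195854473 [ 0.73  0.6  -0.81  1.92  0.57  0.86  1.08]
```

{"api": "move_arm", "payload": {"motion": [[0.0, 1, 0, 8, 0], [0.0, 0, 0, 8, 0], [0.0, 0, 0, 4, 0], [0.0, 0, 0, 2, 0], [0.0, 0, 0, 1, 0], [0.0, 0, 0, 1, 0], [0.0, 0, 0, 0.5, 0], [0.0, 0, 0, 0.5, 0], [0.0, 0, 0, 0, 0], [0.0, 0, 0, 0, 0]]}}

```text
time_s: 16.38
eef_pos: [0.5433, -0.1089, 0.0466]
eef_rot: [-0.0, 0.052, 0.999, -0.001]
wrist_force: [-3.6, 0.3, 7.9]
grip_width: 0.0278
grip_force: 30.0
```

```bash
python3 go.py 544.5 -108.3 84.0
```

```text
16.38 [ 543.3 -108.9   46.6] ang 84.09 dxdy [-1.2  0.7] turn 0.09 F [-3.6  0.3  7.9] 0.02776244441468941 [ 0.71  0.63 -0.79  1.94  0.61  0.82  1.05]
```

{"api": "move_arm", "payload": {"motion": [[0.38, 0, 0, 0, 0], [0.38, 0, 0, 0, 0], [0.38, 0, 0, 0, 0], [0.38, 0, 0, -10, 0], [0.38, 0, 0, -30, 0], [0.38, 0, 0, -40, 0], [0.38, 0, 0, -40, 0], [0.55, 0, 0, -40, 0], [0.55, 0, 0, -40, 0], [0.55, 0, 0, -35, 0]]}}

```text
time_s: 17.22
eef_pos: [0.5436, -0.1084, 0.284]
eef_rot: [0.001, 0.051, 0.999, -0.0]
wrist_force: [0.4, -0.3, -0.2]
grip_width: 0.0438
grip_force: 0.0
```

```bash
cat > wv.py <<'E'
from meas import *
P=pose();im,d=imaging.camera("wrist");m=model("wrist");T=np.array(m["T_tool_cam"])
v,u=np.mgrid[0:400,0:640];C=np.dstack([(u-m["cx"])/m["fx"]*d,(v-m["cy"])/m["fy"]*d,d])
W=((C@T[:3,:3].T+T[:3,3])@P[1].T+P[0])*1e3
h=cv2.cvtColor(im,cv2.COLOR_BGR2HSV)
O=np.array([538,-163.]);a=np.radians(-6);RT=np.array([[np.cos(a),-np.sin(a)],[np.sin(a),np.cos(a)]])
mask=cv2.inRange(h,(100,110,50),(128,255,255));mask[235:]=0
n,l,s,c=cv2.connectedComponentsWithStats(cv2.morphologyEx(mask,cv2.MORPH_CLOSE,np.ones((15,15))))
for i in range(1,n):
    if s[i,4]<250: continue
    X=W[(l==i)&(d>0)];z=np.percentile(X[:,2],95);X=X[X[:,2]>z-5];r=cv2.minAreaRect(X[:,:2].astype(np.float32))
    N=(np.hypot(W[...,0]-r[0][0],W[...,1]-r[0][1])<36)&(W[...,2]>z-31)&(W[...,2]<z+5)&(v<235)
    b=cv2.minAreaRect(W[N][:,:2].astype(np.float32))
    print("blue",c[i].round(),s[i,4],"z",z.round(1),np.round(r[0],1),np.round(r[1],1),round(r[2],1),"| base",np.round(b[0],1),np.round(b[1],1),round(b[2],1),"| tray",(RT.T@(np.array(r[0])-O)).round(1))
E
python3 wv.py; python3 go.py 556.4 232.8 84
```

```text
blue [182. 113.] 1387 z 62.4 [ 443.9 -253.7] [13.6 41.9] 79.8 | base [ 451.1 -242.2] [46.5 60. ] 82.3 | tray [ -84.1 -100.1]
blue [612. 152.] 1155 z 37.9 [556.6 232.3] [29.8 30.8] 57.6 | base [556.6 231.6] [45.  49.9] 58.3 | tray [-22.8 395.1]
blue [322. 173.] 440 z 67.4 [ 542.2 -108.2] [26.8 29.1] 84.0 | base [ 543.5 -108.3] [46.3 66.1] 84.2 | tray [-1.5 54.9]
17.27 [ 547.4 -107.9  290.8] ang 84.11 dxdy [ 25.9 339.9] turn 0.11 F [3.  1.2 4.1] 0.04577354049270079 [ 0.88  0.36 -0.98  1.7   0.32  1.24  1.29]
```

{"api": "move_arm", "payload": {"motion": [[0.55, 2.7, 37.8, 0, 0], [0.55, 2.7, 37.8, 0, 0], [0.55, 2.7, 37.8, 0, 0], [0.55, 2.7, 37.8, 0, 0], [0.55, 2.7, 37.8, 0, 0], [0.55, 2.7, 37.8, 0, 0], [0.55, 2.7, 37.8, 0, 0], [0.55, 2.7, 37.8, 0, 0], [0.55, 2.7, 37.8, 0, 0], [0.55, 0, 0, 0, 0]]}}

```text
time_s: 18.1
eef_pos: [0.5509, 0.242, 0.2816]
eef_rot: [-0.0, 0.045, 0.999, 0.004]
wrist_force: [-0.9, 0.1, 0.5]
grip_width: 0.0481
grip_force: 0.0
```

{"api": "move_arm", "payload": {"motion": [[0.55, 0, 0, 0, 6.5], [0.55, 0, 0, 0, 6.5], [0.55, 0, 0, 0, 6.5], [0.55, 0, 0, 20, 6.5], [0.55, 0, 0, 35, 0], [0.55, 0, 0, 35, 0], [0.55, 0, 0, 35, 0], [0.55, 0, 0, 35, 0], [0.55, 0, 0, 30, 0], [0.55, 0, 0, 0, 0]]}}

```text
time_s: 18.93
eef_pos: [0.5506, 0.229, 0.0849]
eef_rot: [-0.004, 0.275, 0.961, -0.004]
wrist_force: [0.1, -0.8, -0.1]
grip_width: 0.0475
grip_force: 0.0
```

```bash
python3 go.py 556.4 232.5 58.2
```

```text
18.93 [550.6 229.   84.9] ang 58.11 dxdy [-3.1  6. ] turn -0.09 F [ 0.1 -0.8 -0.1] 0.047518351452389626 [ 0.08  0.62 -0.76  1.81  0.53  0.93  0.1 ]
```

{"api": "move_arm", "payload": {"motion": [[0.55, -3, 6, 10, 0], [0.55, 0, 0, 20, 0], [0.55, 0, 0, 0, 0], [0.55, 0, 0, 0, 0], [0.55, 0, 0, 0, 0], [0.55, 0, 0, 0, 0], [0.55, 0, 0, 0, 0], [0.55, 0, 0, 0, 0], [0.55, 0, 0, 0, 0], [0.55, 0, 0, 0, 0]]}}

```text
time_s: 19.77
eef_pos: [0.5601, 0.2354, 0.0609]
eef_rot: [0.0, 0.275, 0.961, 0.0]
wrist_force: [0.4, -0.6, -0.2]
grip_width: 0.0479
grip_force: 0.0
```

```bash
python3 go.py 556.4 232.5 58.2
```

```text
19.77 [560.1 235.4  60.9] ang 58.08 dxdy [ 1.6 -4.4] turn -0.12 F [ 0.4 -0.6 -0.2] 0.047857884915937794 [ 0.06  0.66 -0.74  1.81  0.56  0.89  0.07]
```

{"api": "move_arm", "payload": {"motion": [[0.55, 1.6, -4.4, 0, 0], [0.55, 0, 0, 15, 0], [0.55, 0, 0, 15, 0], [0.55, 0, 0, 8, 0], [0.55, 0, 0, 6.5, 0], [0.55, 0, 0, 0, 0], [0.0, 0, 0, 0, 0], [0.0, 0, 0, 0, 0], [0.0, 0, 0, 0, 0], [0.0, 0, 0, 0, 0]]}}

```text
time_s: 20.6
eef_pos: [0.5567, 0.2327, 0.0166]
eef_rot: [0.0, 0.275, 0.961, 0.0]
wrist_force: [-0.3, -0.6, -0.3]
grip_width: 0.0284
grip_force: 0.3
```

{"api": "move_arm", "payload": {"motion": [[0.0, 0, 0, 0, 0], [0.0, 0, 0, 0, 0], [0.0, 0, 0, 0, 0], [0.0, 0, 0, 0, 0], [0.0, 0, 0, -15, 0], [0.0, 0, 0, -30, 0], [0.0, 0, 0, -40, 0], [0.0, 0, 0, -40, 0], [0.0, 0, 0, -40, 0], [0.0, 0, 0, -35, 0]]}}

```text
time_s: 21.43
eef_pos: [0.5559, 0.2329, 0.2195]
eef_rot: [0.001, 0.275, 0.962, 0.001]
wrist_force: [0.8, 0.4, -0.8]
grip_width: 0.0277
grip_force: 30.0
```

```bash
python3 go.py 538.4 -163 84
```

```text
21.43 [555.9 232.9 219.5] ang 58.12 dxdy [-194.2 -345.4] turn -25.88 F [ 0.8  0.4 -0.8] 0.02768129971708819 [ 0.15  0.49 -0.86  1.68  0.4   1.15  0.2 ]
```

{"api": "move_arm", "payload": {"motion": [[0.0, 0, 0, 0, -6.5], [0.0, 0, 0, 0, -6.5], [0.0, 0, 0, 0, -6.5], [0.0, 0, 0, 0, -6.4], [0.0, 0, 0, 0, 0], [0.0, -2.5, -40, 0, 0], [0.0, -2.5, -40, 0, 0], [0.0, -2.5, -40, 0, 0], [0.0, -2.5, -40, 0, 0], [0.0, -2.5, -40, 0, 0]]}}

```text
time_s: 22.27
eef_pos: [0.5471, 0.0306, 0.2164]
eef_rot: [0.0, 0.054, 0.999, -0.0]
wrist_force: [1.9, -0.6, 0.2]
grip_width: 0.0278
grip_force: 30.0
```

{"api": "move_arm", "payload": {"motion": [[0.0, -2.5, -40, 0, 0], [0.0, -2.5, -40, 0, 0], [0.0, -2.5, -40, 0, 0], [0.0, -2.5, -40, 0, 0], [0.0, -2.5, -40, 0, 0], [0.0, 0, 0, 20, 0], [0.0, 0, 0, 20, 0], [0.0, 0, 0, 0, 0], [0.0, 0, 0, 0, 0], [0.0, 0, 0, 0, 0]]}}

```text
time_s: 23.1
eef_pos: [0.5399, -0.167, 0.1773]
eef_rot: [0.001, 0.052, 0.999, -0.0]
wrist_force: [-0.7, 0.8, -0.4]
grip_width: 0.0276
grip_force: 30.0
```

```bash
python3 go.py 539 -167 84; python3 wv.py
```

```text
23.1 [ 539.9 -167.   177.3] ang 84.0 dxdy [ 0.9 -0.1] turn 0.0 F [-0.7  0.8 -0.4] 0.027575385925582552 [ 0.92  0.5  -0.94  1.81  0.46  1.06  1.28]
blue [206. 116.] 2536 z 56.5 [ 483.5 -258.9] [ 19.7 127.9] 83.8 | base [ 487.2 -261.8] [66.2 63.5] 16.5 | tray [ -44.2 -101. ]
blue [392. 191.] 1009 z 67.4 [ 542.4 -108.5] [27.9 29.8] 83.2 | base [ 543.4 -108.2] [45.  66.4] 83.9 | tray [-1.4 54.7]
blue [322. 229.] 678 z 189.5 [ 524.8 -164.9] [27.2  1.3] 83.6 | base [ 522.8 -164.7] [44.5 17.1] 84.3 | tray [-12.9  -3.3]
```

{"api": "move_arm", "payload": {"motion": [[0.0, 0.5, 0, 25, 0], [0.0, 0, 0, 25, 0], [0.0, 0, 0, 25, 0], [0.0, 0, 0, 20, 0], [0.0, 0, 0, 10, 0], [0.0, 0, 0, 5, 0], [0.0, 0, 0, 0, 0], [0.0, 0, 0, 0, 0], [0.0, 0, 0, 0, 0], [0.0, 0, 0, 0, 0]]}}

```text
time_s: 23.98
eef_pos: [0.5397, -0.1679, 0.0674]
eef_rot: [0.001, 0.053, 0.999, -0.0]
wrist_force: [-0.1, -0.3, -0.5]
grip_width: 0.0276
grip_force: 30.0
```

{"api": "move_arm", "payload": {"motion": [[0.0, 0, 0, 7, 0], [0.0, 0, 0, 5, 0], [0.0, 0, 0, 3, 0], [0.0, 0, 0, 2, 0], [0.0, 0, 0, 1, 0], [0.0, 0, 0, 1, 0], [0.0, 0, 0, 1, 0], [0.0, 0, 0, 0.5, 0], [0.0, 0, 0, 0, 0], [0.0, 0, 0, 0, 0]]}}

```text
time_s: 24.82
eef_pos: [0.5388, -0.1678, 0.0466]
eef_rot: [-0.0, 0.052, 0.999, -0.0]
wrist_force: [-3.4, -0.1, 5.9]
grip_width: 0.0276
grip_force: 30.0
```

```bash
python3 go.py 539 -167 84
```

```text
24.82 [ 538.8 -167.8   46.6] ang 83.98 dxdy [-0.1  0.8] turn -0.02 F [-3.4 -0.1  5.9] 0.027629168100707348 [ 0.82  0.65 -0.81  1.92  0.63  0.85  1.14]
```

{"api": "move_arm", "payload": {"motion": [[0.4, 0, 0, 0, 0], [0.4, 0, 0, 0, 0], [0.4, 0, 0, 0, 0], [0.4, 0, 0, -10, 0], [0.4, 0, 0, -30, 0], [0.4, 0, 0, -40, 0], [0.4, 0, 0, -40, 0], [0.5, 0, 0, -40, 0], [0.5, 0, 0, -40, 0], [0.5, 0, 0, -40, 0]]}}

```text
time_s: 25.65
eef_pos: [0.5384, -0.1673, 0.2883]
eef_rot: [0.0, 0.052, 0.999, -0.0]
wrist_force: [0.9, -0.4, 0.4]
grip_width: 0.0419
grip_force: 0.0
```

{"api": "move_arm", "payload": {"motion": [[0.5, 22, -27, 0, 0], [0.5, 22, -27, 0, 0], [0.5, 22, -27, 0, 0], [0.5, 21, -27, 0, 0], [0.5, 0, 0, 0, 0], [0.5, 0, 0, 0, 0], [0.5, 0, 0, 0, 0], [0.5, 0, 0, 0, 0], [0.5, 0, 0, 0, 0], [0.5, 0, 0, 0, 0]]}}

```text
time_s: 26.48
eef_pos: [0.4418, -0.2649, 0.2857]
eef_rot: [0.0, 0.051, 0.999, 0.0]
wrist_force: [-0.0, 0.6, -0.1]
grip_width: 0.0434
grip_force: 0.0
```

```bash
cat > wk.py <<'E'
from wv import *
red=(cv2.inRange(h,(0,150,100),(8,255,255))|cv2.inRange(h,(172,150,100),(180,255,255)))>0
X=W[red&(W[...,2]>88)&(W[...,2]<102)];r=cv2.minAreaRect(X[:,:2].astype(np.float32));print("knob",np.round(r[0],1),np.round(r[1],1),r[2],"tray",(RT.T@(np.array(r[0])-O)).round(1))
E
python3 wk.py; python3 go.py 440.5 -265 84
python3 - <<'E'
from h import *
im,d=imaging.camera("wrist");cv2.imwrite("pics/w4.png",im)
E
```

```text
blue [326. 186.] 1174 z 93.7 [ 440.6 -265.1] [11.5 42.8] 84.2 | base [ 440.9 -265.2] [38.9 34.7] 31.4 | tray [ -86.2 -111.8]
knob [ 440.7 -264.6] [12.4 42.7] 83.89569854736328 tray [ -86.2 -111.2]
26.53 [ 441.6 -265.1  285.6] ang 84.12 dxdy [ 1.1 -0.1] turn 0.12 F [ 0.7 -0.6  0.4] 0.04354318872958482 [ 1.3   0.3  -1.03  1.78  0.27  1.21  1.67]
```

View pics/w4.png

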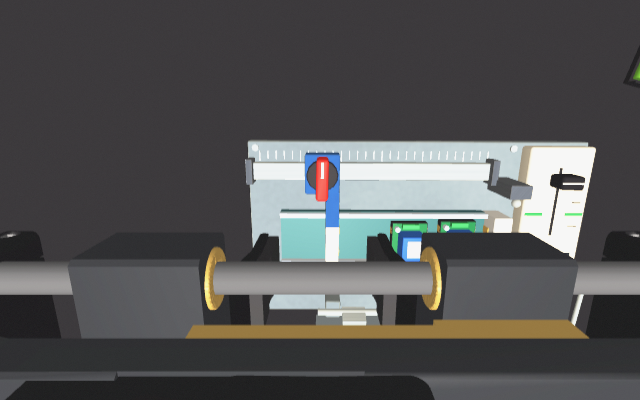

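The bar now lies across the rail (322,178), so the knob is loose, and both modules lie in the channel at (410,240) and (458,232). I grip the knob and push.

{"api": "move_arm", "payload": {"motion": [[0.5, 1, 0, 30, 0], [0.5, 0, 0, 30, 0], [0.5, 0, 0, 30, 0], [0.5, 0, 0, 30, 0], [0.5, 0, 0, 30, 0], [0.5, 0, 0, 30, 0], [0.5, 0, 0, 20, 0], [0.5, 0, 0, 16, 0], [0.5, 0, 0, 0, 0], [0.5, 0, 0, 0, 0]]}}

```text
time_s: 27.42
eef_pos: [0.44, -0.2654, 0.0692]
eef_rot: [-0.0, 0.052, 0.999, 0.001]
wrist_force: [0.4, -0.4, 0.9]
grip_width: 0.0433
grip_force: 0.0
```

{"api": "move_arm", "payload": {"motion": [[0.0, 0, 0, 0, 0], [0.0, 0, 0, 0, 0], [0.0, 0, 0, 0, 0], [0.0, 0, 0, 0, 0], [0.0, 0, 0, 0, 0], [0.0, 0, 0, 0, 0], [0.0, 0, 0, 0, 0], [0.0, 0, 0, 0, 0], [0.0, 0, 0, 0, 0], [0.0, 0, 0, 0, 0]]}}

```text
time_s: 28.25
eef_pos: [0.4401, -0.2662, 0.0699]
eef_rot: [0.0, 0.053, 0.999, -0.0]
wrist_force: [-0.8, 0.3, 5.4]
grip_width: 0.0124
grip_force: 30.0
```

{"api": "move_arm", "payload": {"motion": [[0.0, 0, 4, 0, 0], [0.0, 0, 6, 0, 0], [0.0, 0, 6, 0, 0], [0.0, 0, 6, 0, 0], [0.0, 0, 6, 0, 0], [0.0, 0, 6, 0, 0], [0.0, 0, 6, 0, 0], [0.0, 0, 6, 0, 0], [0.0, 0, 6, 0, 0], [0.0, 0, 6, 0, 0]]}}

```text
time_s: 29.08
eef_pos: [0.4462, -0.209, 0.0699]
eef_rot: [0.0, 0.053, 0.999, -0.001]
wrist_force: [-1.2, -2.4, 5.2]
grip_width: 0.0126
grip_force: 30.0
```

```bash
python3 go.py 450 -175 84
```

```text
29.08 [ 446.2 -209.    69.9] ang 83.96 dxdy [-0.2 34.2] turn -0.04 F [-1.2 -2.4  5.2] 0.012649952659161499 [ 1.02  0.52 -0.85  2.07  0.56  0.79  1.3 ]
```

{"api": "move_arm", "payload": {"motion": [[0.0, 0, 3, 0, 0], [0.0, 0, 3, 0, 0], [0.0, 0, 3, 0, 0], [0.0, 0, 3, 0, 0], [0.0, 0, 3, 0, 0], [0.0, 0, 3, 0, 0], [0.0, 0, 3, 0, 0], [0.0, 0, 3, 0, 0], [0.0, 0, 3, 0, 0], [0.0, 0, 1, 0, 0]]}}

```text
time_s: 29.92
eef_pos: [0.4492, -0.181, 0.0699]
eef_rot: [0.0, 0.053, 0.999, -0.001]
wrist_force: [-1.3, -2.1, 6.0]
grip_width: 0.0132
grip_force: 30.0
```

{"api": "move_arm", "payload": {"motion": [[0.0, 0, 0.7, 0, 0], [0.0, 0, 0.7, 0, 0], [0.0, 0, 0.7, 0, 0], [0.0, 0, 0.7, 0, 0], [0.0, 0, 0.7, 0, 0], [0.0, 0, 0.7, 0, 0], [0.0, 0, 0, 0, 0], [0.0, 0, 0, 0, 0], [0.0, 0, 0, 0, 0], [0.0, 0, 0, 0, 0]]}}

```text
time_s: 30.75
eef_pos: [0.4496, -0.1772, 0.0699]
eef_rot: [0.0, 0.053, 0.999, -0.001]
wrist_force: [-0.8, -1.9, 6.1]
grip_width: 0.013
grip_force: 30.0
```

```bash
python3 go.py 451.6 -172 84
```

```text
30.75 [ 449.6 -177.2   69.9] ang 83.95 dxdy [-1.4  5.4] turn -0.05 F [-0.8 -1.9  6.1] 0.01295005982271026 [ 0.97  0.51 -0.86  2.09  0.55  0.78  1.23]
```

{"api": "move_arm", "payload": {"motion": [[0.0, 0, 0.5, 0, 0], [0.0, 0, 0.5, 0, 0], [0.0, 0, 0.5, 0, 0], [0.0, 0, 0.5, 0, 0], [0.0, 0, 0.5, 0, 0], [0.0, 0, 0.5, 0, 0], [0.0, 0, 0, 0, 0], [0.0, 0, 0, 0, 0], [0.0, 0, 0, 0, 0], [0.0, 0, 0, 0, 0]]}}

```text
time_s: 31.58
eef_pos: [0.4499, -0.1743, 0.0699]
eef_rot: [0.0, 0.053, 0.999, -0.001]
wrist_force: [-1.2, -1.5, 6.9]
grip_width: 0.0127
grip_force: 30.0
```

{"api": "move_arm", "payload": {"motion": [[0.0, 0, 0.4, 0, 0], [0.0, 0, 0.4, 0, 0], [0.0, 0, 0.4, 0, 0], [0.0, 0, 0.4, 0, 0], [0.0, 0, 0.4, 0, 0], [0.0, 0, 0, 0, 0], [0.0, 0, 0, 0, 0], [0.0, 0, 0, 0, 0], [0.0, 0, 0, 0, 0], [0.0, 0, 0, 0, 0]]}}

```text
time_s: 32.42
eef_pos: [0.4502, -0.1723, 0.0699]
eef_rot: [0.0, 0.053, 0.999, -0.001]
wrist_force: [-1.7, -1.9, 5.9]
grip_width: 0.0129
grip_force: 30.0
```

{"api": "move_arm", "payload": {"motion": [[0.0, 0, 0.4, 0, 0], [0.0, 0, 0.4, 0, 0], [0.0, 0, 0.4, 0, 0], [0.0, 0, 0.4, 0, 0], [0.0, 0, 0.4, 0, 0], [0.0, 0, 0, 0, 0], [0.0, 0, 0, 0, 0], [0.0, 0, 0, 0, 0], [0.0, 0, 0, 0, 0], [0.0, 0, 0, 0, 0]]}}

```text
time_s: 33.25
eef_pos: [0.4503, -0.1709, 0.0699]
eef_rot: [0.0, 0.053, 0.999, -0.001]
wrist_force: [-1.5, -2.6, 6.4]
grip_width: 0.0126
grip_force: 30.0
```

{"api": "move_arm", "payload": {"motion": [[0.0, 0, 0.4, 0, 0], [0.0, 0, 0.4, 0, 0], [0.0, 0, 0.4, 0, 0], [0.0, 0, 0.4, 0, 0], [0.0, 0, 0, 0, 0], [0.0, 0, 0, 0, 0], [0.0, 0, 0, 0, 0], [0.0, 0, 0, 0, 0], [0.0, 0, 0, 0, 0], [0.0, 0, 0, 0, 0]]}}

```text
time_s: 34.08
eef_pos: [0.4503, -0.1708, 0.0699]
eef_rot: [0.0, 0.053, 0.999, -0.002]
wrist_force: [-0.9, -6.1, 6.0]
grip_width: 0.0127
grip_force: 30.0
```

{"api": "move_arm", "payload": {"motion": [[0.0, 0, 0.6, 0, 0], [0.0, 0, 0, 0, 0], [0.0, 0, 0, 0, 5], [0.0, 0, 0, 0, 6], [0.0, 0, 0, 0, 6], [0.0, 0, 0, 0, 6], [0.0, 0, 0, 0, 6], [0.0, 0, 0, 0, 6], [0.0, 0, 0, 0, 6], [0.0, 0, 0, 0, 0]]}}

```text
time_s: 34.92
eef_pos: [0.4507, -0.1699, 0.0699]
eef_rot: [0.001, 0.401, 0.916, -0.002]
wrist_force: [0.1, -5.4, 3.2]
grip_width: 0.013
grip_force: 30.0
```

{"api": "move_arm", "payload": {"motion": [[0.0, 0, 0, 0, 6], [0.0, 0, 0, 0, 6], [0.0, 0, 0, 0, 6], [0.0, 0, 0, 0, 6], [0.0, 0, 0, 0, 6], [0.0, 0, 0, 0, 6], [0.0, 0, 0, 0, 4], [0.0, 0, 0, 0, 0], [0.0, 0, 0, 0, 0], [0.0, 0, 0, 0, 0]]}}

```text
time_s: 35.75
eef_pos: [0.4514, -0.1697, 0.07]
eef_rot: [0.002, 0.688, 0.726, -0.0]
wrist_force: [1.1, -6.4, 3.3]
grip_width: 0.0129
grip_force: 30.0
```

```bash
python3 go.py 451.6 -172 4; python3 -c "
from h import *
print(ctrl.observe()['moment'])"
```

```text
35.75 [ 451.4 -169.7   70. ] ang 3.03 dxdy [-2.4  0.1] turn -0.97 F [ 1.1 -6.4  3.3] 0.01287201414927351 [ 0.69  0.41 -0.51  2.1   0.31  0.69  0.02]
[-1.22909854 -0.30843573  0.26483332]
```

{"api": "move_arm", "payload": {"motion": [[0.45, 0, 0, 0, 0], [0.45, 0, 0, 0, 0], [0.45, 0, 0, 0, 0], [0.45, 0, 0, -20, 0], [0.45, 0, 0, -35, 0], [0.45, 0, 0, -35, 0], [0.45, 0, 0, -35, 0], [0.45, 0, 0, -35, 0], [0.45, 0, 0, -35, 0], [0.45, 0, 0, -35, 0]]}}

```text
time_s: 36.58
eef_pos: [0.4497, -0.1664, 0.301]
eef_rot: [-0.0, 0.688, 0.726, -0.0]
wrist_force: [1.1, -0.4, 0.2]
grip_width: 0.0391
grip_force: 0.0
```

{"api": "move_arm", "payload": {"motion": [[0.3, -5, 10, 0, 0], [0.3, -5, 10, 0, 0], [0.3, -5, 10, 0, 0], [0.3, -5, 10, 0, 0], [0.3, 0, 0, 0, 0], [0.3, 0, 0, 0, 0], [0.3, 0, 0, 0, 0], [0.3, 0, 0, 0, 0], [0.3, 0, 0, 0, 0], [0.3, 0, 0, 0, 0]]}}

```text
time_s: 37.42
eef_pos: [0.491, -0.1849, 0.2996]
eef_rot: [0.0, 0.688, 0.725, -0.0]
wrist_force: [0.7, 1.0, 0.1]
grip_width: 0.0261
grip_force: 0.0
```

```bash
python3 wk.py; python3 go.py 450 -170 4
python3 - <<'E'
from h import *
im,d=imaging.camera("wrist");cv2.imwrite("pics/w5.png",cv2.resize(im[:240,200:600],None,fx=2,fy=2))
for n in("cover_tab","cover_edge"):
    print(n,[ (np.round(r["uv"]),round(r["confidence"],2),atd("wrist",r["uv"],d)) for r in pinpoint("wrist",n)[:1]])
E
```

```text
blue [371. 117.] 1519 z 67.9 [ 542.8 -115.9] [72.1 31. ] 87.1 | base [ 542.5 -116. ] [71.5 66.9] 83.6 | tray [-0.2 47.4]
blue [306. 156.] 1128 z 64.3 [ 451.8 -166.8] [36.9 34.6] 84.8 | base [ 453.5 -168.2] [62.2 57.9] 49.6 | tray [-85.3 -12.7]
knob [ 451.1 -169.9] [12.6 42.6] 2.3141415119171143 tray [-85.7 -15.9]
37.47 [ 491.1 -185.   299.7] ang 2.99 dxdy [ 17.1 -40.2] turn -1.01 F [-0.   0.  -0.2] 0.026079172286500103 [ 0.79  0.21 -0.59  1.76  0.12  1.21  0.21]
cover_tab [(array([569., 117.]), 0.92, array([ 0.67055878, -0.11009901,  0.19544892]))]
cover_edge [(array([534., 199.]), 0.81, array([ 0.65783058, -0.17388864,  0.19415844]))]
```

View pics/w5.png

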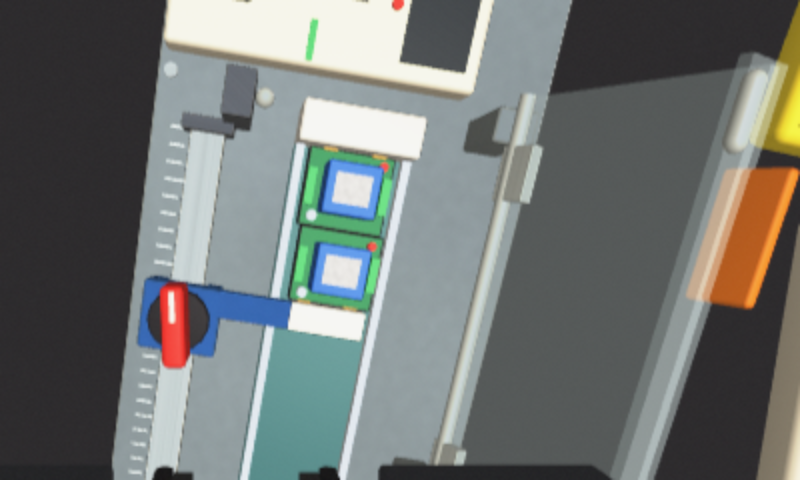

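The row is closed against the end block, the stop is snug, and the knob is at about 1.4. Now I go over and behind the cover at tray (153, 20) with the fingers shut.

{"api": "move_arm", "payload": {"motion": [[0.0, 2, 25, 0, 0], [0.0, 2, 25, 0, 0], [0.0, 2, 25, 0, 0], [0.0, 2, 25, 0, 0], [0.0, 2, 25, 0, 0], [0.0, 2, 25, 0, 0], [0.0, 2, 25, 0, 0], [0.0, 2, 27, 0, 0], [0.0, 0, 0, 0, 0], [0.0, 0, 0, 0, 0]]}}

```text
time_s: 38.45
eef_pos: [0.6927, -0.1578, 0.2984]
eef_rot: [-0.001, 0.688, 0.726, -0.0]
wrist_force: [-0.6, 1.1, -0.1]
grip_width: 0.0004
grip_force: 0.0
```

{"api": "move_arm", "payload": {"motion": [[0.0, 0, 0, 0, 0], [0.0, 0, 0, 0, 0], [0.0, 0, 0, 20, 0], [0.0, 0, 0, 30, 0], [0.0, 0, 0, 30, 0], [0.0, 0, 0, 30, 0], [0.0, 0, 0, 20, 0], [0.0, 0, 0, 0, 0], [0.0, 0, 0, 0, 0], [0.0, 0, 0, 0, 0]]}}

```text
time_s: 39.28
eef_pos: [0.693, -0.159, 0.1719]
eef_rot: [0.001, 0.689, 0.725, 0.001]
wrist_force: [0.4, 0.7, 0.1]
grip_width: 0.0006
grip_force: 0.0
```

```bash
python3 go.py 692 -159 4
```

```text
39.28 [ 693.  -159.   171.9] ang 2.95 dxdy [ 0. -1.] turn -1.05 F [0.4 0.7 0.1] 0.0005512072377600168 [ 0.51  0.63 -0.54  1.47  0.34  1.14 -0.04]
```

{"api": "move_arm", "payload": {"motion": [[0.0, 0, -8, 0, 0], [0.0, 0, -8, 0, 0], [0.0, 0, -8, 0, 0], [0.0, 0, -8, 0, 0], [0.0, 0, -8, 0, 0], [0.0, 0, -8, 0, 0], [0.0, 0, -8, 0, 0], [0.0, 0, -8, 0, 0], [0.0, 0, -8, 0, 0], [0.0, 0, -8, 0, 0]]}}

```text
time_s: 40.12
eef_pos: [0.6113, -0.1628, 0.1694]
eef_rot: [-0.0, 0.688, 0.725, -0.0]
wrist_force: [-0.1, 0.5, 0.5]
grip_width: 0.0006
grip_force: 0.2
```

{"api": "move_arm", "payload": {"motion": [[0.0, 0, -8, 0, 0], [0.0, 0, -8, 0, 0], [0.0, 0, -8, 0, 0], [0.0, 0, 0, -30, 0], [0.0, 0, 0, -30, 0], [0.0, 0, 0, -30, 0], [0.0, 0, 0, -30, 0], [0.0, 0, 0, 0, 0], [0.0, 0, 0, 0, 0], [0.0, 0, 0, 0, 0]]}}

```text
time_s: 40.95
eef_pos: [0.5875, -0.1641, 0.2888]
eef_rot: [-0.0, 0.689, 0.725, -0.001]
wrist_force: [0.1, -0.1, 0.2]
grip_width: 0.0004
grip_force: 0.0
```

{"api": "move_arm", "payload": {"motion": [[0.0, 0, 0, 0, 0], [0.0, 0, 0, 0, 0], [0.0, 0, 0, 0, 0], [0.0, 0, 0, 0, 0], [0.0, 0, 0, 0, 0], [0.0, 0, 0, 0, 0], [0.0, 0, 0, 0, 0], [0.0, 0, 0, 0, 0], [0.0, 0, 0, 0, 0], [0.0, 0, 0, 0, 0]]}}

```text
time_s: 41.78
eef_pos: [0.5884, -0.164, 0.2896]
eef_rot: [0.0, 0.688, 0.725, 0.0]
wrist_force: [0.9, 0.0, 0.2]
grip_width: 0.0002
grip_force: 0.0
```

```bash
python3 go.py 486.5 -93 4
python3 - <<'E'
from h import *
for c in("top","side"):
    im,d=imaging.camera(c)
    for n in("cover_tab","cover_edge"):
        print(c,n,[ (np.round(r["uv"]),round(r["confidence"],2),atd(c,r["uv"],d)) for r in pinpoint(c,n)[:1]])
cv2.imwrite("pics/s6.png",cv2.resize(im[100:260,280:480],None,fx=3,fy=3))
E
```

```text
41.78 [ 588.4 -164.   289.6] ang 2.98 dxdy [ 76.2 -98. ] turn -1.02 F [0.9 0.  0.2] 0.0002380557761934755 [ 0.65  0.38 -0.61  1.58  0.22  1.25  0.06]
top cover_tab [(array([366., 224.]), 0.68, array([ 0.48893871, -0.09702123,  0.09266859]))]
top cover_edge [(array([389., 222.]), 0.6, array([ 0.4958078 , -0.16263529,  0.08797998]))]
side cover_tab [(array([364., 178.]), 0.82, array([ 0.52377444, -0.12111776,  0.08716371]))]
side cover_edge [(array([379., 174.]), 0.8, array([ 0.50589519, -0.16841389,  0.08914109]))]
```

View pics/s6.png

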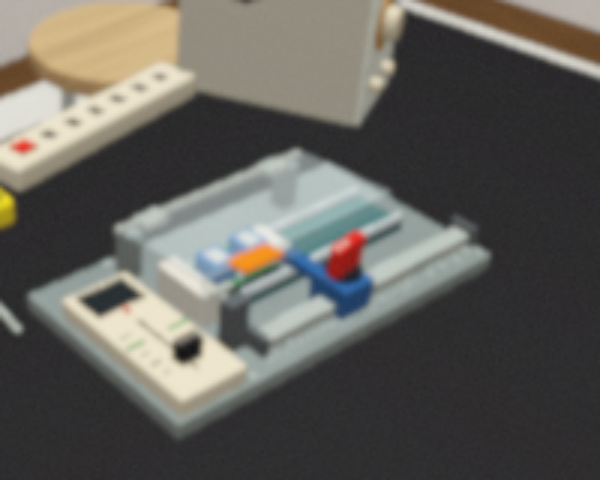

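Cover has sunk onto its catch, with the tab at about z 0.092. Now I move above the tab.

{"api": "move_arm", "payload": {"motion": [[0.0, 25, -30, 0, 0], [0.0, 25, -30, 0, 0], [0.0, 25.8, -29.6, 0, 0], [0.0, 0, 0, 30, 0], [0.0, 0, 0, 30, 0], [0.0, 0, 0, 30, 0], [0.0, 0, 0, 30, 0], [0.0, 0, 0, 30, 0], [0.0, 0, 0, 20, 0], [0.0, 0, 0, 10, 0]]}}

```text
time_s: 42.92
eef_pos: [0.4932, -0.0928, 0.107]
eef_rot: [-0.002, 0.688, 0.725, -0.001]
wrist_force: [-0.8, 0.3, -0.1]
grip_width: 0.0003
grip_force: 0.0
```

{"api": "move_arm", "payload": {"motion": [[0.0, 0, 0, 0, 0], [0.0, 0, 0, 0, 0], [0.0, 0, 0, 6, 0], [0.0, 0, 0, 3, 0], [0.0, 0, 0, 3, 0], [0.0, 0, 0, 3, 0], [0.0, 0, 0, 2, 0], [0.0, 0, 0, 2, 0], [0.0, 0, 0, 0, 0], [0.0, 0, 0, 0, 0]]}}

```text
time_s: 43.75
eef_pos: [0.4951, -0.0929, 0.0906]
eef_rot: [0.0, 0.688, 0.725, 0.0]
wrist_force: [-0.2, 0.3, -0.1]
grip_width: 0.0004
grip_force: 0.0
```

```bash
python3 go.py 495 -93 4
```

```text
43.75 [495.1 -92.9  90.6] ang 2.99 dxdy [-0.1 -0.1] turn -1.01 F [-0.2  0.3 -0.1] 0.00036556463072219504 [ 0.58  0.42 -0.59  2.04  0.33  0.77 -0.16]
```

{"api": "move_arm", "payload": {"motion": [[0.0, 0, 0, 2, 0], [0.0, 0, 0, 2, 0], [0.0, 0, 0, 2, 0], [0.0, 0, 0, 2, 0], [0.0, 0, 0, 2, 0], [0.0, 0, 0, 1, 0], [0.0, 0, 0, 1, 0], [0.0, 0, 0, 0, 0], [0.0, 0, 0, 0, 0], [0.0, 0, 0, 0, 0]]}}

```text
time_s: 44.58
eef_pos: [0.495, -0.093, 0.0805]
eef_rot: [0.0, 0.688, 0.725, -0.001]
wrist_force: [-6.1, 0.3, 20.2]
grip_width: 0.0006
grip_force: 10.3
```

{"api": "move_arm", "payload": {"motion": [[0.0, 0, 0, -20, 0], [0.0, 0, 0, -35, 0], [0.0, 0, 0, -35, 0], [0.0, 0, 0, -35, 0], [0.0, 0, 0, -35, 0], [0.0, 35, -3.5, -30, 0], [0.0, 35, -3.5, 0, 0], [0.4, 35, -3.5, 0, 4.5], [0.4, 0, 0, 0, 4.5], [0.4, 0, 0, 0, 0]]}}

```text
time_s: 45.42
eef_pos: [0.4793, 0.01, 0.2658]
eef_rot: [0.001, 0.742, 0.67, 0.0]
wrist_force: [0.6, -1.6, -0.2]
grip_width: 0.0132
grip_force: 0.0
```

{"api": "move_arm", "payload": {"motion": [[0.4, 0, 0, 0, 0], [0.4, 0, 0, 0, 0], [0.4, 0, 0, 0, 0], [0.4, 0, 0, 0, 0], [0.4, 0, 0, 0, 0], [0.4, 0, 0, 0, 0], [0.4, 0, 0, 0, 0], [0.4, 0, 0, 0, 0], [0.4, 0, 0, 0, 0], [0.4, 0, 0, 0, 0]]}}

```text
time_s: 46.25
eef_pos: [0.4795, 0.0079, 0.2656]
eef_rot: [0.0, 0.743, 0.669, 0.0]
wrist_force: [0.7, -0.5, -0.3]
grip_width: 0.0349
grip_force: 0.0
```

```bash
cat > fd.py <<'E'
from wv import *
def tr(x): return (RT.T@(x[:2]-O)).round(1),x[2].round(1)
pod=(abs(W[...,2]-40)<6)&(v<232)
g=(cv2.inRange(h,(45,100,60),(80,255,255))>0)&pod
n,l,s,c=cv2.connectedComponentsWithStats(g.astype(np.uint8))
for i in range(1,n):
    if s[i,4]>15: print("green",c[i].round(),s[i,4],tr(W[l==i].mean(0)))
k=(W[...,2]>60)&(W[...,2]<72)&(v<232);k=big(k.astype(np.uint8));X=W[k];r=cv2.minAreaRect(X[:,:2].astype(np.float32));print("cap",tr(np.r_[r[0],X[:,2].mean()]),np.round(r[1],1),r[2],r[0])
b=k&(h[...,2]>150)&(h[...,1]<80)
if b.any(): print("white",b.sum(),tr(W[b].mean(0)))
for nme in("fader_top","green_line","cover_tab"):
    for q in pinpoint("wrist",nme)[:1]:
        z={"fader_top":.066,"green_line":.04,"cover_tab":.08}[nme]; print(nme,np.round(q["uv"],1),round(q["confidence"],2),tr(atz("wrist",q["uv"],z,P)*1e3),atd("wrist",q["uv"],d,P)[2].round(4))
E
python3 fd.py; python3 go.py 479 12.1 -6;python3 -c "
from h import *
im,d=imaging.camera('wrist');cv2.imwrite('pics/w7.png',im)"
```

```text
green [360. 148.] 54 (array([-35.2, 194.7]), np.float64(41.4))
green [359. 191.] 46 (array([-35.2, 146.4]), np.float64(41.4))
cap (array([-78.1, 169.4]), np.float64(65.4)) [25.7 14.9] 84.15904998779297 (478.0157470703125, 13.677132606506348)
white 39 (array([-78.1, 165.3]), np.float64(65.8))
fader_top [319.9 175. ] 0.94 (array([-79.2, 169.6]), np.float64(66.0)) 0.0657
green_line [359.1 171.4] 0.76 (array([-35.4, 169.1]), np.float64(40.0)) 0.0404
cover_tab [345.9 268.4] 0.83 (array([-51.3,  69.6]), np.float64(80.0)) 0.3517
46.45 [479.5   8.  265.6] ang -6.01 dxdy [ 4.1 -0.9] turn -0.01 F [-0.3  0.1 -0.2] 0.03457993714602429 [ 0.54  0.17 -0.72  1.89  0.12  1.12 -0.33]
```

View pics/w7.png

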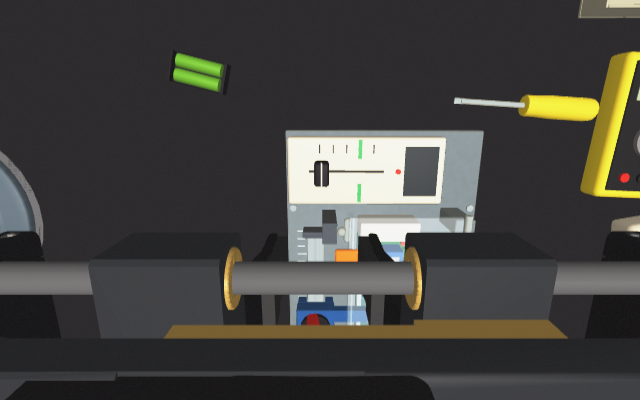

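Run:
```python
from h import *
for c in("top","side"):
    im,d=imaging.camera(c);m=model(c);R=np.array(m["R"]);t=np.array(m["t"])
    v,u=np.mgrid[0:400,0:640];C=np.dstack([(u-m["cx"])/m["fx"]*d,(v-m["cy"])/m["fy"]*d,d])
    W=((C-t)@R)*1e3
    h=cv2.cvtColor(im,cv2.COLOR_BGR2HSV);o=(cv2.inRange(h,(5,150,120),(20,255,255))>0)&(abs(W[...,0]-495)<40)&(abs(W[...,1]+93)<45)
    print(c,o.sum(),W[o].mean(0).round(1),np.percentile(W[o][:,2],[10,50,90]).round(1))
    k=(abs(W[...,0]-440)<25)&(abs(W[...,1]+175)<45)&(h[...,1]>200)&((h[...,0]<8)|(h[...,0]>172));print("knobtop ref",np.percentile(W[k][:,2],95) if k.any() else None)
```

```text
top 5 [ 487.2 -105.3   80.9] [79.8 80.7 82. ]
knobtop ref None
side 82 [492.3 -88.1  81.1] [79.2 81.4 82.4]
knobtop ref 92.07525026699754
```

{"api": "move_arm", "payload": {"motion": [[0.45, 4.6, -2.1, 0, 0], [0.45, 0, 0, 30, 0], [0.45, 0, 0, 30, 0], [0.45, 0, 0, 30, 0], [0.45, 0, 0, 30, 0], [0.45, 0, 0, 30, 0], [0.45, 0, 0, 30, 0], [0.45, 0, 0, 20, 0], [0.45, 0, 0, 0, 0], [0.45, 0, 0, 0, 0]]}}

```text
time_s: 47.43
eef_pos: [0.4774, 0.0133, 0.0652]
eef_rot: [-0.001, 0.743, 0.669, -0.001]
wrist_force: [-0.4, -0.4, 0.9]
grip_width: 0.0392
grip_force: 0.0
```

```bash
python3 go.py 477.9 12.8 -6
```

```text
47.43 [477.4  13.3  65.2] ang -5.97 dxdy [-0.4  0.5] turn 0.03 F [-0.4 -0.4  0.9] 0.03922879655791145 [ 0.39  0.44 -0.62  2.11  0.39  0.71 -0.59]
```

Lower to about z 48 mm, close, then slide 42.9 mm along +tool y.

{"api": "move_arm", "payload": {"motion": [[0.45, 0, 0, 8, 0], [0.45, 0, 0, 6, 0], [0.45, 0, 0, 3, 0], [0.0, 0, 0, 0, 0], [0.0, 0, 0, 0, 0], [0.0, 0, 0, 0, 0], [0.0, 0, 0, 0, 0], [0.0, 0, 0, 0, 0], [0.0, 0, 0, 0, 0], [0.0, 0, 0, 0, 0]]}}

```text
time_s: 48.27
eef_pos: [0.4782, 0.0127, 0.0489]
eef_rot: [0.0, 0.743, 0.669, 0.0]
wrist_force: [0.4, -0.6, 1.7]
grip_width: 0.0157
grip_force: 30.0
```

```bash
python3 go.py 520.6 8.3 -6
```

```text
48.27 [478.2  12.7  48.9] ang -6.02 dxdy [ 0.  42.6] turn -0.02 F [ 0.4 -0.6  1.7] 0.015737527455334337 [ 0.37  0.46 -0.59  2.12  0.42  0.67 -0.62]
```

{"api": "move_arm", "payload": {"motion": [[0.0, 0, 5, 0, 0], [0.0, 0, 6, 0, 0], [0.0, 0, 6, 0, 0], [0.0, 0, 6, 0, 0], [0.0, 0, 6, 0, 0], [0.0, 0, 6, 0, 0], [0.0, 0, 5, 0, 0], [0.0, 0, 2.8, 0, 0], [0.0, 0, 0, 0, 0], [0.0, 0, 0, 0, 0]]}}

```text
time_s: 49.1
eef_pos: [0.5214, 0.0081, 0.0489]
eef_rot: [0.001, 0.743, 0.669, 0.001]
wrist_force: [1.4, -1.6, 4.3]
grip_width: 0.0156
grip_force: 30.0
```

```bash
python3 go.py 520.6 8.3 -6
```

```text
49.1 [521.4   8.1  48.9] ang -6.03 dxdy [ 0.1 -0.8] turn -0.03 F [ 1.4 -1.6  4.3] 0.015603417950274293 [ 0.36  0.52 -0.58  2.03  0.43  0.72 -0.59]
```

Open and rise straight up, then verify.

{"api": "move_arm", "payload": {"motion": [[0.45, 0, 0, 0, 0], [0.45, 0, 0, 0, 0], [0.45, 0, 0, 0, 0], [0.45, 0, 0, -20, 0], [0.45, 0, 0, -35, 0], [0.45, 0, 0, -35, 0], [0.45, 0, 0, -35, 0], [0.45, 0, 0, -35, 0], [0.45, 0, 0, -35, 0], [0.45, 0, 0, -25, 0]]}}

```text
time_s: 49.93
eef_pos: [0.5208, 0.0087, 0.2715]
eef_rot: [0.001, 0.743, 0.669, 0.001]
wrist_force: [-0.3, -0.2, -0.7]
grip_width: 0.0391
grip_force: 0.0
```

{"api": "move_arm", "payload": {"motion": [[0.45, 0, 0, 0, 0], [0.45, 0, 0, 0, 0], [0.45, 0, 0, 0, 0], [0.45, 0, 0, 0, 0], [0.45, 0, 0, 0, 0], [0.45, 0, 0, 0, 0], [0.45, 0, 0, 0, 0], [0.45, 0, 0, 0, 0], [0.45, 0, 0, 0, 0], [0.45, 0, 0, 0, 0]]}}

```text
time_s: 50.77
eef_pos: [0.5204, 0.0083, 0.2685]
eef_rot: [-0.0, 0.743, 0.669, -0.0]
wrist_force: [-0.7, -0.1, 0.3]
grip_width: 0.0393
grip_force: 0.0
```

```bash
python3 fd.py; python3 go.py 520.6 8.3 -6
```

```text
green [323. 152.] 54 (array([-35.3, 194.7]), np.float64(41.2))
green [323. 198.] 39 (array([-35.3, 142.7]), np.float64(41.2))
cap (array([-35.4, 169.4]), np.float64(65.5)) [25.9 15.1] 84.29058074951172 (520.5110473632812, 9.219156265258789)
white 71 (array([-36. , 167.2]), np.float64(65.5))
fader_top [322.1 179.6] 0.83 (array([-36.3, 168.8]), np.float64(66.0)) 0.0662
green_line [324.4 171.7] 0.77 (array([-33.7, 173. ]), np.float64(40.0)) 0.0661
cover_tab [309.5 273.3] 0.64 (array([-50.3,  67.2]), np.float64(80.0)) 0.3553
50.97 [520.5   8.2 268.6] ang -6.02 dxdy [0.1 0.1] turn -0.02 F [ 0.3 -0.5 -0.7] 0.03930793426820444 [ 0.51  0.25 -0.71  1.81  0.18  1.15 -0.37]
```

Run:
```python
from h import *
im,d=imaging.camera("side");print([(np.round(r["uv"]),atd("side",r["uv"],d)) for n in("cover_tab","cover_edge") for r in pinpoint("side",n)[:1]])
im2,d=imaging.camera("top")
a=cv2.resize(im[130:260,300:460],(480,390));b=cv2.resize(im2[160:265,300:465],(320,204));c=np.zeros((390,800,3),np.uint8);c[:,:480]=a;c[:204,480:]=b
cv2.imwrite("pics/end.png",c)
```

```text
[(array([362., 188.]), array([ 0.49852421, -0.0872478 ,  0.08138237])), (array([379., 178.]), array([ 0.50142262, -0.16367827,  0.07871732]))]
```

View pics/end.png

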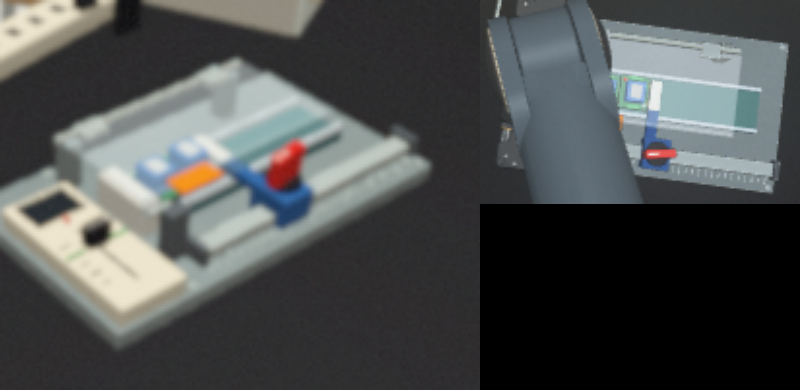

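The picture shows the cover shut, the row closed with the stop against it, the knob tight, and the fader at the green line.

```bash
python3 -c "
from rig import ctrl
print(ctrl.finish_job())"
```

```text
the job is handed in; nothing more can be done
None
```

The job is handed in: the two blue modules found on the bench are in a closed row against the end block, with the stop snug and its knob fully tight, the cover shut, and the fader within about 1 mm of the green line; the orange look-alike and the other things on the bench were not touched.

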